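# Tip a batch of printed arch models into the ultrasonic cleaner

### The arm

A 6-joint arm with a two-finger parallel gripper is mounted at the origin on a cart in front of the work surface, level with it; the furniture and walls round the work are solid. World frame = base frame: x ahead of the robot, y to its left, z up, the work surface at z = 0. Lengths are in m, angles in rad, forces in N, time in s.
With the tool pointing down it reaches from about 0.35 to 1 m from the base axis. Payload 7.1 kg.
Tool frame: the origin (TCP) lies midway between the tips of the shut fingers; the grasp point (between the pads) lies 19 mm behind it; z points along the fingers, y is the line along which they close (so a half turn about z gives the same grasp; the last joint's range is limited). The gripper opens to 85 mm and grips with 20 to 120 N. Pads are 22 mm wide; open, the fingers measure 114 mm over their backs; the gripper's body (76 mm by 85 mm) begins 54 mm behind the grasp point. The pads swing forward as they close: fully open they stand 13 mm farther back than shut.
Start: joints at [-1.337, 0.423, 1.63, -0, 1.089, -0.019], TCP at [0.156, -0.605, 0.231] pointing down, gripper open.
Joint ranges: [-3, 3], [-0.9, 2.11], [0.09, 2.58], [-1.31, 4.45], [0.11, 2.69], [-2.54, 2.54]. Speed limits (rad/s): [2.39, 2.39, 3.01, 3.14, 3.14, 3.14].

### API

Orientations are given as a unit quaternion [w, x, y, z].
In Python, from rig import r gives the robot as it stands.
- The arm moves only by the shell command python3 -m jog 'ROWS' [FORCE]. ROWS is text: rows parted by semicolons, each of 5 numbers parted by spaces: the shift along the tool's x, y, z in units of 30 mm (1.0 is 30 mm), then the turn about the tool's z in degrees, then the closure, from -1 (fully open) to 1 (shut). A call has 1 to 10 rows; each row shifts and turns the commanded pose from where the row before left it, along the tool's axes as they then stand; what a row does not reach is not made up. A row lasts 1/10 s, in which the tool goes at most 50 mm and 8.59 degrees, less where a joint would pass 70% of its speed; a pose out of reach is approached as far as the arm can. A call is refused whole if a number of a shift passes 1 or a number of a turn 8.59, either way. A call with a gripper value outside its range is refused whole. The fingers move at their own pace and stop on an object; FORCE is the grip in N (left out, the last holds). Time passes only in rows, so rows that do not move let the fingers close. It gives the time, the measured TCP pose, the force, the opening and the grip force at its end, in the units of the state.
- r.sense(): the state, without advancing time (a new reading comes with each control period).
- r.snapshot(name): name is "scene" or "side" or "wrist"; returns a dict with "frame" (400x640x3 uint8, red, green, blue), "range_z" (400x640 float32, m along the optical axis (not along the pixel's ray), 0 where there is no reading), "fovy" (degrees; the focal length in pixels is half the picture's height over the tangent of half this angle, whatever the lens; pixels are square), "cx", "cy" (the principal point, pixels), "D" ([k1, k2, p1, p2, k3] as OpenCV has them; the pictures are not rectified), "eye" and "orientation" of the camera in the world; the wrist camera has in their place "tool_from_camera" (4x4, takes a point from camera to tool coordinates, whose origin is the TCP and whose axes are the flange's). Camera axes: x right, y down, z forward; pixel columns grow to the right and rows downward; lengths in m; the calibration is good to about 2 mm. A picture is of the moment at which its call begins: read the wrist's pose just before it.
- r.hand_in(): hands the job in; it is judged then, once.
The state is a dict: "time": time; "q": joint angles; "joint_velocities": joint speeds; "joint_efforts": joint torques, N m; "tool_pos": TCP position; "ee_rot": TCP orientation; "wrist_force": force on the tool from outside, world axes, zero at the start; "ft_torque": the same for the moment, N m; "gripper_width": finger opening in m; "finger_force": force on a finger pad.
Only numpy, scipy, OpenCV 4.12 (cv2) and the standard library are available. Lean on these libraries where they do the work, as an engineer would, in place of code of your own. Each camera call takes 0.05 s, during which the arm holds its last target. There are 200 camera calls.

### The job

Load the ultrasonic cleaner, whose loading tray was left tipped and unlocked: push the black pad to bring the tray level, turn the spring collar back so that the pin snaps home, and lay every printed arch model (the solid tan and grey ones on the bench) on the locked tray. Then lift and turn the collar so that it stays released, tip the tray slowly by its blue pad until all of them have slid into the basket, level the tray again and lock it with the pin fully home. The models are brittle, so grip them lightly, with no more than 40 N, do not swing the tray faster than about one radian a second, and leave the other things on the bench alone.

Things in the scene. Friction and masses are not known exactly. Their poses are not given: they have to be found in the camera images.
- station: Ultrasonic cleaner with loading stand, fixed to the bench. Origin on the bench under the tray's middle; x to the lock side (away from the robot), y along the tray to the tank, z up. White housing y = 66 to 290, x = -102 to 102 mm, rim 80 mm high; open lid at its far end, 250 mm high. Uprights at x = -85 (182 mm high) and x = 90 mm (227 mm high), |y| under 24 mm.
- tray (a joint): Tilt of the loading tray about its trunnions (along the station's x, 165 mm above the bench). 0 = level, on its stop; grows as the tank end (+y) goes down; stop at 0.70 rad. Stiff hinge: the tray stays where it is left, also loaded; 4 to 6 N on a push pad moves it. Models begin to slide at 0.2 to 0.3 rad and run off before the stop.
- tray_mid (a point): Middle of the tray's floor, on the trunnion axis, 165 mm above the bench. Station's axes at tilt 0; they tilt with the tray. White slippery floor 150 mm wide inside (x = -75 to 75) and 240 mm long (y = -120 to 120); walls 22 mm high along both sides and at the -y end; open at the +y end, over the tank.
- tip_pad (a point): Top centre of the blue ribbed push pad (40 x 36 mm) on a tab outside the tray's robot-side wall, near the tank: (-103, 90, 4) mm from tray_mid in the tray's axes. Pushing it down about 60 mm, along its arc round the trunnion axis, tips the tray. Free space below it.
- level_pad (a point): Top centre of the black ribbed push pad (40 x 36 mm) on the same side, near the walled end: (-103, -90, 4) mm from tray_mid in the tray's axes. Pushing it down brings the tipped tray back to level.
- lock_pin (a joint): Lift of the spring plunger (m): 0 = pin home in the notch of the tray's quadrant, tray locked level; limit 0.014. Spring 5 N at 0, 7.5 N at 0.010. Below 0.010 a key in a slot keeps the collar from turning; lifted beyond, it can turn. Turned away and let go, the key rests on the red plunger body and the pin stays up at about 0.010: tray free.
- lock_collar (a joint): Turn of the plunger's collar about its upright axis (rad), anticlockwise seen from above: 0 = locked position, 1.4 = end stop, parked. Turned back to 0 it drops by its spring and the pin enters the notch, provided that the tray is level.
- collar_grip (a point): Middle of the black collar's grip, on its axis, at (124, 0) mm in the station frame. Grip 28 x 20 mm and 30 mm high (top 11 mm above this point), with two flats 20 mm apart facing along this point's y axis, which turns with the collar; yellow line on top along x. Round flange of 32 mm from 19 to 29 mm below this point; bracket's top 36 mm below it.
- basket (a point): Middle of the inner floor of the wire basket in the cleaner's tank, 18 mm above the bench; station's axes. Inside 180 mm (x) by 200 mm (y) and 62 mm deep.
- model_a_mid (a point): Centre of a printed tan dental arch model, a horseshoe with teeth on top, 57 x 66 x 21 mm, 50 g; half-way up, 10.5 mm above its underside. x across its 57 mm, y across its 66 mm, z up through the teeth. Grip it across the 57 mm by the solid base, the lower 11 mm. Not present in every run.
- model_a: The same tan arch model; origin at its underside.
- model_b_mid (a point): Centre of a printed grey dental arch model, a horseshoe with teeth on top, 57 x 66 x 21 mm, 50 g; half-way up, 10.5 mm above its underside. x across its 57 mm, y across its 66 mm, z up through the teeth. Grip it across the 57 mm by the solid base, the lower 11 mm. Not present in every run.
- model_b: The same grey arch model; origin at its underside.
- model_c_mid (a point): Centre of a printed tan dental arch model, a horseshoe with teeth on top, 57 x 66 x 21 mm, 50 g; half-way up, 10.5 mm above its underside. x across its 57 mm, y across its 66 mm, z up through the teeth. Grip it across the 57 mm by the solid base, the lower 11 mm. Not present in every run.
- model_c: The same tan arch model; origin at its underside.
- model_d_mid (a point): Centre of a printed grey dental arch model, a horseshoe with teeth on top, 57 x 66 x 21 mm, 50 g; half-way up, 10.5 mm above its underside. x across its 57 mm, y across its 66 mm, z up through the teeth. Grip it across the 57 mm by the solid base, the lower 11 mm. Not present in every run.
- model_d: The same grey arch model; origin at its underside.
- tweezers: Bystander: steel tweezers 120 mm long, lies loose on the bench and is to be left alone.
- cutters: Bystander: flush cutters with blue grips 185 mm long, lies loose on the bench and is to be left alone.
- hook_probe: Bystander: white-grip hook probe 125 mm long, lies loose on the bench and is to be left alone.
- liner_1: Bystander: clear moulded arch liner 57 x 65 x 10 mm, lies loose on the bench and is to be left alone.
- pot_white: Bystander: sample pot with white cap, 49 mm wide, 52 mm high, lies loose on the bench and is to be left alone.
There are look-alikes about, which are no part of the job. What is shaped like the model_a but green is not meant.

How it is judged:
By the outcome, as a careful person would: the job done as asked, in the order asked, and still so for the second after the job is handed in, with the robot touching nothing.
Of model_a, model_b, model_c, model_d only 2 to 4 are there at a start; the rules pass over those that are not, and their reading is None.
At some moment in a run one of model_a, model_b, model_c, model_d may be knocked a few centimetres aside while the robot is not near it.
Once in a run the grip may slacken for a moment while it holds something.
It also fails if it takes over 210 s, if anything falls off the work surface, if the arm or the gripper's body presses on something with over 40 N, if the wrist force passes 120 N, or if a joint passes its speed limit or range.

## Working session

There is one attempt and no reset: what is moved stays moved. The work goes in short steps, Python scripts to look and compute and a shell command to move; the robot and the scene stay as the last step left them, time stands still between calls to the robot, and variables do not carry over. Pictures are saved under pics/ and viewed, at most 14 in all, crops included, and the job is handed in when it is done.

```bash
ls; mkdir -p pics; cat > h.py <<'E'
import numpy as np, cv2
from scipy.spatial.transform import Rotation as R
from rig import r
def rot(q): return R.from_quat([q[1],q[2],q[3],q[0]]).as_matrix()
def snap(n):
    st=r.sense(); s=r.snapshot(n); f=200/np.tan(np.radians(s['fovy'])/2)
    K=np.array([[f,0,s['cx']],[0,f,s['cy']],[0,0,1]])
    if n=='wrist':
        T=np.array(s['tool_from_camera']); Rt=rot(st['ee_rot'])
        Rc=Rt@T[:3,:3]; e=Rt@T[:3,3]+np.array(st['tool_pos'])
    else: Rc=rot(s['orientation']); e=np.array(s['eye'])
    return dict(im=s['frame'],z=s['range_z'],K=K,D=np.array(s['D'],float),R=Rc,e=e)
def rays(s,uv):
    p=cv2.undistortPoints(np.array(uv,float).reshape(-1,1,2),s['K'],s['D']).reshape(-1,2)
    return np.c_[p,np.ones(len(p))]
def plane(s,uv,h):
    d=rays(s,uv)@s['R'].T; return s['e']+d*((h-s['e'][2])/d[:,2])[:,None]
def cloud(s):
    v,u=np.mgrid[:400,:640]; d=rays(s,np.c_[u.ravel(),v.ravel()])
    return ((d*s['z'].reshape(-1,1))@s['R'].T+s['e']).reshape(400,640,3)
def proj(s,P):
    P=np.atleast_2d(P); return cv2.projectPoints((P-s['e'])@s['R'],np.zeros(3),np.zeros(3),s['K'],s['D'])[0].reshape(-1,2)
def save(s,n,im=None): cv2.imwrite('pics/'+n+'.png',(s['im'] if im is None else im)[:,:,::-1])
E
python3 - <<'E'
from h import *
print(r.sense())
for n in('scene','side','wrist'):
    s=snap(n); save(s,n+'0'); print(n,s['e'],s['R'][:,2],s['K'][0,0])
a=cv2.imread('pics/scene0.png');
E
```

```text
pics
{'time': 0.0, 'q': array([-1.33699804e+00,  4.23824260e-01,  1.63071467e+00, -1.19397197e-05,
        1.08862830e+00, -1.90201230e-02]), 'joint_velocities': array([ 2.99222768e-04,  8.02492368e-05,  7.56814147e-04, -6.56022524e-04,
        1.03848615e-03, -6.09796629e-05]), 'joint_efforts': array([ 2.12703191e-03, -5.57383132e+01, -2.81736428e+01,  7.41627628e-05,
        7.39934942e-03, -2.39779285e-05]), 'tool_pos': array([ 0.15621158, -0.60457671,  0.23054637]), 'ee_rot': array([-7.82187457e-04,  9.92020333e-01,  1.26075529e-01, -8.96404883e-05]), 'wrist_force': array([ 0.29209915, -0.05176856, -0.24650485]), 'ft_torque': array([ 0.0447627 , -0.02617091, -0.00724455]), 'finger_force': 0.0, 'gripper_width': 0.08565839511615832}
scene [-0.24985384  0.65425009  1.07811946] [ 0.57148425 -0.51966737 -0.63509966] 429.84342099368473
side [ 0.12444931 -1.06061523  0.75291265] [ 0.34551315  0.80859822 -0.4762243 ] 406.0573930143865
wrist [ 0.23497968 -0.58370268  0.37295884] [-0.30824836 -0.07883606 -0.94803366] 352.7279817697525
```

View pics/scene0.png

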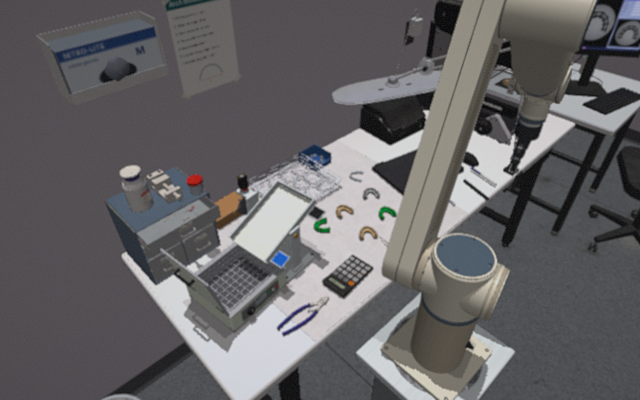

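View pics/side0.png

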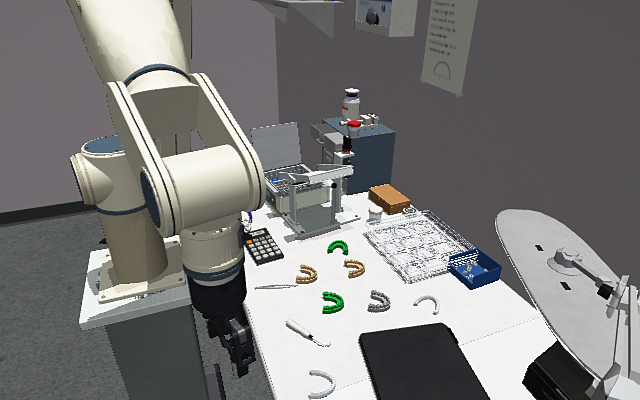

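Scene: tan models near (344,212) and (368,234), grey at (371,194); green look-alikes at (322,227) and (388,213); blue pad at (281,259), black pad about (317,213). The side view shows the same models, plus two pale arches at (426,305) and (321,383), which I have to tell apart by height and colour.

```bash
python3 - <<'E'
from h import *
for n in('scene','side'):
    s=snap(n); C=cloud(s); hsv=cv2.cvtColor(s['im'],cv2.COLOR_RGB2HSV); H,S,V=[hsv[...,i].astype(int) for i in range(3)]
    z=C[...,2]; ok=(s['z']>0)
    work=ok&(C[...,0]>.2)&(C[...,0]<1.2)&(abs(C[...,1])<.9)
    M={'tan':work&(H>8)&(H<26)&(S>70)&(V>80)&(z<.06)&(z>.004),'green':work&(H>45)&(H<80)&(S>90)&(z<.06),'blue':work&(H>100)&(H<120)&(S>130),'red':work&((H<6)|(H>174))&(S>140),'low':work&(S<45)&(z>.006)&(z<.035)&(C[...,1]<.1),'yel':work&(H>22)&(H<34)&(S>140)&(z>.1)}
    for k,m in M.items():
        nn,L,st,c=cv2.connectedComponentsWithStats(m.astype(np.uint8))
        for i in range(1,nn):
            if st[i,4]>(8 if k in('yel','red') else 40):
                p=C[L==i]; print(n,k,st[i,4],c[i].round(),'mean',p.mean(0).round(3),'min',p.min(0).round(3),'max',p.max(0).round(3),s['im'][L==i].mean(0).round())
    np.save('pics/C_'+n,C)
    if n=='scene':
        m=work&(S<40)&(V>140)&(z>.1)&(z<.3); m=cv2.erode(m.astype(np.uint8),np.ones((3,3)))
        nn,L,st,c=cv2.connectedComponentsWithStats(m); i=1+st[1:,4].argmax(); p=C[L==i]
        c0=p.mean(0); n3=np.linalg.svd(p-c0,full_matrices=False)[2][2]; n3*=np.sign(n3[2])
        print('floor',len(p),c0,n3,'tilt',np.arccos(n3[2]),'ydir',n3[:2]/np.hypot(*n3[:2]))
    sub=s['im'][130:360,90:470] if n=='scene' else s['im'][110:400,230:540]
    save(s,n+'c',cv2.resize(sub,None,fx=2 if n=='scene' else 1.9,fy=2 if n=='scene' else 1.9,interpolation=cv2.INTER_CUBIC))
E
```

```text
scene tan 415 [228. 205.] mean [0.864 0.088 0.043] min [0.814 0.024 0.005] max [0.96  0.168 0.05 ] [153. 113.  76.]
scene tan 83 [343. 210.] mean [ 0.572 -0.224  0.015] min [ 0.542 -0.252  0.005] max [ 0.597 -0.185  0.026] [134. 113.  84.]
scene tan 99 [367. 232.] mean [ 0.43  -0.201  0.015] min [ 0.394 -0.223  0.004] max [ 0.453 -0.16   0.024] [134. 113.  84.]
scene green 85 [386. 212.] mean [ 0.455 -0.331  0.015] min [ 0.424 -0.355  0.006] max [ 0.48  -0.29   0.023] [ 25. 110.  49.]
scene green 95 [321. 226.] mean [ 0.568 -0.105  0.014] min [ 0.53  -0.138  0.004] max [ 0.593 -0.08   0.024] [ 23. 107.  47.]
scene blue 433 [128.  38.] mean [0.868 0.269 0.704] min [0.86  0.2   0.693] max [0.874 0.334 0.715] [24. 38. 67.]
scene blue 63 [62. 56.] mean [0.867 0.431 0.705] min [0.863 0.41  0.693] max [0.872 0.441 0.714] [26. 40. 68.]
scene blue 224 [318. 154.] mean [ 0.897 -0.399  0.026] min [ 0.825 -0.42  -0.001] max [ 0.941 -0.346  0.051] [27. 49. 79.]
scene blue 123 [280. 259.] mean [0.453 0.165 0.139] min [0.434 0.148 0.129] max [0.473 0.181 0.146] [ 41.  99. 193.]
scene red 135 [194.
[... 3782 characters left out ...]
-0.376  0.015] min [ 0.528 -0.402  0.006] max [ 0.593 -0.336  0.023] [120. 121. 121.]
side low 111 [429. 301.] mean [ 0.69  -0.419  0.01 ] min [ 0.651 -0.459  0.006] max [ 0.714 -0.395  0.013] [191. 198. 203.]
side low 198 [300. 329.] mean [ 0.344 -0.391  0.013] min [ 0.319 -0.454  0.006] max [ 0.392 -0.348  0.019] [201. 199. 195.]
side low 7324 [419. 364.] mean [ 0.549 -0.583  0.02 ] min [ 0.429 -0.706  0.006] max [ 0.676 -0.46   0.025] [42. 41. 44.]
side low 246 [322. 384.] mean [ 0.339 -0.544  0.01 ] min [ 0.302 -0.568  0.006] max [ 0.366 -0.504  0.013] [187. 194. 199.]
side low 164 [533. 388.] mean [ 0.732 -0.722  0.022] min [ 0.729 -0.753  0.006] max [ 0.737 -0.696  0.035] [12. 12. 12.]
```

View pics/scenec.png

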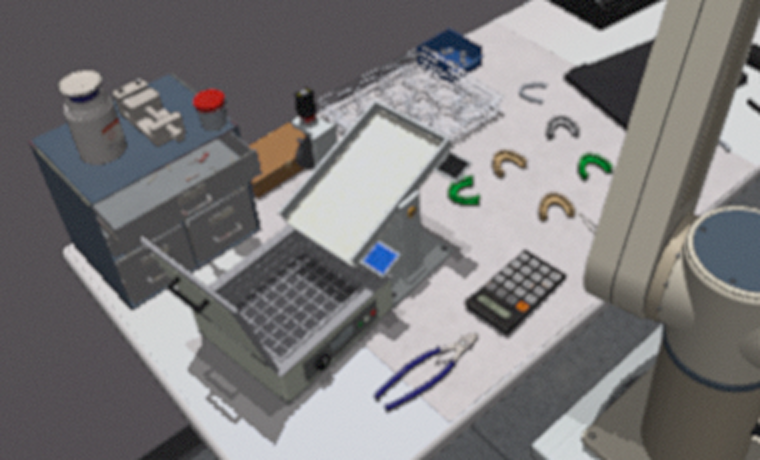

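View pics/sidec.png

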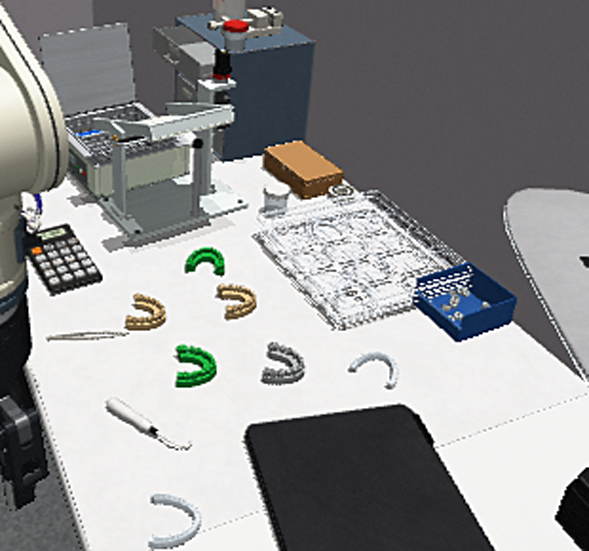

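Three models are present: tan at (0.43,-0.205) and (0.57,-0.226), grey at (0.567,-0.374). The pale arches are 10 mm high, so they are liners. Station yaw is about 0.10, tray middle about (0.564,0.090), tilt about 0.35. Next I raise the tool, turn it to the station axes and head for the black pad.

```bash
cat >> h.py <<'E'
YAW=.1015; MID=np.array([.564,.090,.165])
def S(x,y,z=0,mid=None):  # station mm (z above bench) -> world
    m=MID if mid is None else mid
    c,s=np.cos(YAW),np.sin(YAW); return np.array([m[0]+(c*x-s*y)/1e3,m[1]+(s*x+c*y)/1e3,z/1e3])
def go(P,phi=None):
    st=r.sense(); Rt=rot(st['ee_rot']); p=np.array(st['tool_pos']); ph=np.arctan2(Rt[1,0],Rt[0,0])
    d=Rt.T@(np.array(P)-p); print('pos',p.round(4),'phi',ph.round(3),'tilt',Rt[:,2].round(3),'units',(d/.03).round(2),'turn',None if phi is None else np.degrees(ph-phi).round(1),'F',st['wrist_force'].round(1),'w',round(st['gripper_width'],4),'q',st['q'].round(2),'t',st['time'])
E
python3 -m jog '0 0 -.3 -8.1 1;0 0 -.3 -8.1 1;0 0 -.3 -8.1 1;0 0 -.3 -8.1 1;0 0 -.3 -8.1 1;0 0 -.3 -8.1 1;0 0 -.3 -8.1 1;0 0 -.3 -8.1 1;0 0 -.3 -8.1 1;0 0 0 -8.1 1' 30
python3 -c "
from h import *
go(S(-103,-90,300),YAW+np.pi/2)"
```

```text
time: 1.25
tool_pos: [0.1565, -0.6057, 0.3137]
ee_rot: [0.001, 0.67, 0.742, -0.001]
wrist_force: [-0.7, 0.8, 0.3]
gripper_width: 0.0002
finger_force: 0.0
pos [ 0.1565 -0.6057  0.3137] phi 1.672 tilt [ 0.    -0.002 -1.   ] units [18.69 12.43  0.42] turn 0.0 F [-0.7  0.8  0.3] w 0.0002 q [-1.34  0.34  1.55 -0.    1.24 -1.44] t 1.25
```

```bash
python3 -m jog '.7 .6 0 0 1;.9 .6 0 0 1;.9 .6 0 0 1;.9 .6 0 0 1;.9 .6 0 0 1;.9 .6 0 0 1;.9 .6 0 0 1;.9 .6 0 0 1;.9 .6 0 0 1;.9 .6 0 0 1' >/dev/null
python3 -m jog '.9 .6 0 0 1;.9 .6 0 0 1;.9 .6 0 0 1;.9 .6 0 0 1;.9 .6 0 0 1;.9 .6 0 0 1;.9 .6 0 0 1;.9 .6 0 0 1;.7 .6 0 0 1;0 0 0 0 1'
python3 - <<'E'
from h import *
go(S(-103,-90,300),YAW+np.pi/2)
for n in ('scene','side','wrist'):
    s=snap(n); C=cloud(s); save(s,n+'1')
    if n=='wrist': print(proj(s,S(-103,-84,200)))
    # collar region
    P=S(124,0,0); d=np.hypot(C[...,0]-P[0],C[...,1]-P[1]); m=(d<.035)&(C[...,2]>.2)&(C[...,2]<.33)
    p=C[m]; 
    if len(p): print(n,len(p),p.mean(0),p.min(0),p.max(0))
    if len(p):
        t=p[p[:,2]>p[:,2].max()-.006]; print('top',len(t),t.mean(0),t.min(0),t.max(0))
    hsv=cv2.cvtColor(s['im'],cv2.COLOR_RGB2HSV); H,Sa,V=[hsv[...,i].astype(int) for i in range(3)]
    for k,mm in dict(dark=(V<60)&(np.hypot(*(C[...,:2]-S(-103,-88)[:2]).transpose(2,0,1))<.035)&(C[...,2]>.15)&(C[...,2]<.23),blue=(H>100)&(H<120)&(Sa>130)&(np.hypot(*(C[...,:2]-S(-103,86)[:2]).transpose(2,0,1))<.05)).items():
        q=C[mm]
        if len(q)>5: print(n,k,len(q),q.mean(0),q.min(0),q.max(0))
E
```

```text
time: 3.25
tool_pos: [0.4503, -0.0716, 0.3124]
ee_rot: [0.0, 0.671, 0.741, 0.0]
wrist_force: [-0.3, 0.6, -0.2]
gripper_width: -0.0003
finger_force: 0.0
pos [ 0.4503 -0.0716  0.3124] phi 1.67 tilt [ 0.001  0.001 -1.   ] units [1.98 0.88 0.42] turn -0.2 F [-0.3  0.6 -0.2] w -0.0003 q [-0.18  0.07  1.9   0.    1.17 -0.28] t 3.25
scene 296 [0.67864973 0.11618553 0.24586308] [0.6525831  0.08700727 0.20150444] [0.71201147 0.13622588 0.2874051 ]
top 39 [0.68671655 0.11560906 0.28421225] [0.67566696 0.09984654 0.28150206] [0.69964461 0.12998396 0.2874051 ]
scene dark 79 [ 0.47655788 -0.00146249  0.2004366 ] [ 0.45789625 -0.01475916  0.19194677] [0.49455567 0.01182528 0.20721089]
scene blue 122 [0.45294982 0.16539116 0.13932547] [0.43483362 0.14771607 0.13076449] [0.47250485 0.18168723 0.14634794]
side 241 [0.68144448 0.10248608 0.24312952] [0.65353171 0.08406423 0.20178999] [0.71005463 0.12523514 0.28669827]
top 20 [0.6843378  0.10559919 0.28420704] [0.67669363 0.088014   0.28103787] [0.69287776 0.11955007 0.28669827]
side dark 23 [ 0.47206341 -0.00699791  0.20273028] [ 0.45398411 -0.01887145  0.19628607] [0.49341207 0.01118481 0.206681  ]
side blue 16 [0.44943896 0.16030799 0.14197404] [0.43231553 0.14557789 0.13189034] [0.47056961 0.18734606 0.1466072 ]
[[360.88880701 104.89582695]]
wrist dark 2759 [ 0.47393087 -0.00085991  0.19954992] [ 0.45308087 -0.01930302  0.19170442] [0.49496244 0.01813117 0.20611855]
```

View pics/wrist1.png

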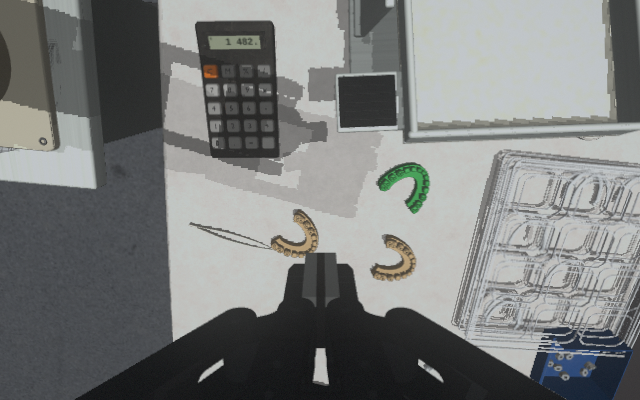

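The wrist view shows the black pad at (367,102), the two tan models at (297,235) and (395,258), and the tweezers tip right beside the first tan model at (270,245).

```bash
python3 -m jog '.8 .4 .3 0 1;.8 .4 .6 0 1;.4 .2 .8 0 1;0 0 .8 0 1;0 0 .5 0 1;0 0 0 0 1;0 0 0 0 1'
python3 -c "
from h import *
go([.473,-.003,.202],YAW+np.pi/2)"
```

```text
time: 4.1
tool_pos: [0.4729, -0.0119, 0.2226]
ee_rot: [-0.0, 0.673, 0.74, -0.0]
wrist_force: [0.6, -0.0, -0.6]
gripper_width: -0.0002
finger_force: 0.0
pos [ 0.4729 -0.0119  0.2226] phi 1.665 tilt [-0. -0. -1.] units [0.29 0.03 0.69] turn -0.4 F [ 0.6 -0.  -0.6] w -0.0002 q [-0.05  0.21  1.96 -0.    0.97 -0.14] t 4.1
```

```bash
python3 -m jog '.2 0 .3 -.4 1;0 0 .3 0 1;0 0 .1 0 1;0 0 .1 0 1;-.02 0 .1 0 1;-.02 0 .1 0 1;-.02 0 .1 0 1;-.02 0 .1 0 1;-.02 0 .1 0 1;-.02 0 .1 0 1'
python3 -m jog '-.02 0 .1 0 1;-.02 0 .1 0 1;-.02 0 .1 0 1;0 0 .1 0 1;0 0 .1 0 1;0 0 .08 0 1;0 0 0 0 1'
```

```text
time: 5.1
tool_pos: [0.4732, -0.0089, 0.1802]
ee_rot: [0.0, 0.67, 0.742, 0.0]
wrist_force: [1.1, -2.5, 4.3]
gripper_width: 0.0001
finger_force: 1.8
time: 5.8
tool_pos: [0.4735, -0.0104, 0.1673]
ee_rot: [0.0, 0.67, 0.742, 0.0]
wrist_force: [-16.1, 2.1, 59.7]
gripper_width: 0.0
finger_force: 29.9
```

```bash
python3 -m jog '0 0 -.3 0 1;0 0 -.9 0 .4;0 0 -1 0 -.4;0 0 -1 0 -.4;0 0 -1 0 -.4;0 0 -1 0 -.4;.1 .8 -.9 0 -.4;.1 1 0 0 -.4;.1 1 0 0 -.4;.1 1 0 0 -.4' > /dev/null;  python3 -m jog '.1 1 0 0 -.4;.1 1 0 0 -.4;.1 1 0 0 -.4;.1 .8 0 0 -.4;0 .2 0 0 -.4;0 0 0 0 -.4'
python3 - <<'E'
from h import *
go(S(124,0,300),YAW+np.pi/2)
s=snap('wrist'); C=cloud(s); save(s,'wrist2'); np.savez('pics/w2',**s)
P=S(124,0,0); d=np.hypot(C[...,0]-P[0],C[...,1]-P[1]); m=(d<.04)&(C[...,2]>.27)&(C[...,2]<.31)
t=C[m]; print(len(t),t.mean(0),t.min(0),t.max(0))
if len(t):
    print(cv2.minAreaRect((t[:,:2]*1000).astype(np.float32)))
    hsv=cv2.cvtColor(s['im'],cv2.COLOR_RGB2HSV); y=m&(hsv[...,1]>100)&(hsv[...,0]>15)&(hsv[...,0]<40)&(hsv[...,2]>90); p=C[y]; print('yellow',len(p),p.mean(0)); v=np.linalg.svd(p[:,:2]-p[:,:2].mean(0))[2][0]; print('line ang',np.arctan2(v[1],v[0]))
# tray floor tilt
m=(C[...,2]>.155)&(C[...,2]<.175); fl=C[m]; print(len(fl),np.linalg.lstsq(np.c_[fl[:,:2],np.ones(len(fl))],fl[:,2],rcond=None)[0], fl.mean(0))
E
```

```text
time: 7.4
tool_pos: [0.7028, 0.0373, 0.3441]
ee_rot: [-0.001, 0.67, 0.743, -0.001]
wrist_force: [-0.0, -0.1, 0.5]
gripper_width: 0.0599
finger_force: 0.0
pos [0.7028 0.0373 0.3441] phi 1.674 tilt [-0.003 -0.    -1.   ] units [ 2.22 -0.28  1.47] turn 0.1 F [-0.  -0.1  0.5] w 0.0599 q [ 0.04  0.45  1.32 -0.    1.37 -0.07] t 7.4
1830 [0.68759314 0.11396084 0.28319674] [0.67680844 0.09929872 0.27879823] [0.69819737 0.12802613 0.28637919]
((687.464111328125, 113.60761260986328), (28.210559844970703, 20.10001564025879), 85.05487060546875)
yellow 101 [0.68745455 0.11429773 0.2840706 ]
line ang -1.6537790491324094
44312 [-0.00243125 -0.00575149  0.16706137] [0.6029565  0.07615098 0.16515745]
```

View pics/wrist2.png

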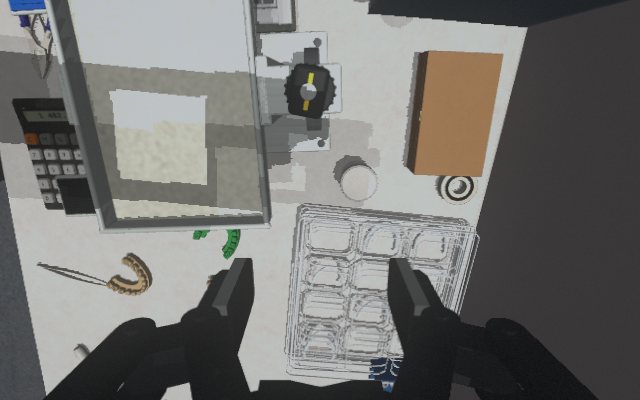

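The wrist view shows the tray level and the collar at (310,90), with its yellow line along the tray, so it is parked.

```bash
python3 - <<'E'
from h import *
s=dict(np.load('pics/w2.npz')); C=cloud(s); 
m=(C[...,2]>.182)&(C[...,2]<.192)&(C[...,0]<.72); v,u=np.nonzero(m)
p=C[m]; 
# right wall (lock side) and left wall in station coords
q=(p[:,:2]-MID[:2])@np.array([[np.cos(YAW),-np.sin(YAW)],[np.sin(YAW),np.cos(YAW)]])*1000
for a,b,nm in((60,90,'right'),(-90,-60,'left')):
    k=(q[:,0]>a)&(q[:,0]<b)&(q[:,1]>-100); f=np.polyfit(q[k,1],q[k,0],1); print(nm,k.sum(),f,q[k,1].min(),q[k,1].max())
k=(abs(q[:,0])<60)&(q[:,1]<-100); print('end',k.sum(),np.polyfit(q[k,0],q[k,1],1))
hsv=cv2.cvtColor(s['im'],cv2.COLOR_RGB2HSV)
b=(hsv[...,0]>100)&(hsv[...,0]<120)&(hsv[...,1]>130)&(C[...,2]>.15)&(C[...,2]<.19); print('blue',C[b].mean(0),C[b].min(0),C[b].max(0))
E
```

```text
right 1366 [-4.16391453e-02  7.83539688e+01] -99.8284485438592 74.80465497168662
left 2138 [-3.93036833e-02 -7.41432327e+01] -99.96127297911613 77.55418073590464
end 819 [ 3.98205238e-02 -1.11844238e+02]
blue [0.4472998  0.15592586 0.16911771] [0.43137732 0.1507275  0.16633156] [0.47597007 0.16023405 0.18788266]
```

```bash
sed -i 's/^YAW=.*/YAW=.1415; MID=np.array([.565,.0975,.165])/' h.py
python3 -m jog '.8 -.3 .2 5.4 -.4;.8 -.3 .2 5.3 -.4;.6 -.1 .3 0 -.4;.2 0 .3 0 -.4;0 0 .3 0 -.4;0 0 0 0 -.4;0 0 0 0 -.4'
python3 - <<'E'
from h import *
go([.6875,.114,.262],1.487)
E
```

```text
time: 8.15
tool_pos: [0.6819, 0.1075, 0.3065]
ee_rot: [-0.0, 0.736, 0.677, -0.0]
wrist_force: [0.0, -0.4, -0.4]
gripper_width: 0.0598
finger_force: 0.0
pos [0.6819 0.1075 0.3065] phi 1.487 tilt [-0.001 -0.    -1.   ] units [0.23 0.17 1.48] turn -0.0 F [ 0.  -0.4 -0.4] w 0.0598 q [ 0.14  0.45  1.4  -0.    1.29  0.22] t 8.15
```

```bash
python3 -m jog '.23 .17 .5 0 -.4;0 0 .5 0 -.4;0 0 .48 0 -.4;0 0 0 0 0;0 0 0 0 .5;0 0 0 0 1;0 0 0 0 1;0 0 0 0 1;0 0 0 0 1' 35
python3 - <<'E'
from h import *
go([.6875,.114,.262],1.487)
E
```

```text
time: 9.05
tool_pos: [0.6878, 0.1148, 0.263]
ee_rot: [0.0, 0.736, 0.677, 0.001]
wrist_force: [2.6, -1.5, -2.3]
gripper_width: 0.019
finger_force: 37.6
pos [0.6878 0.1148 0.263 ] phi 1.487 tilt [ 0.001  0.    -1.   ] units [-0.03 -0.01  0.03] turn -0.0 F [ 2.6 -1.5 -2.3] w 0.019 q [ 0.15  0.5   1.43 -0.    1.21  0.23] t 9.05
```

```bash
python3 -m jog '0 0 -.05 7.7 1;0 0 0 7.7 1;0 0 0 7.7 1;0 0 0 7.7 1;0 0 0 7.7 1;0 0 0 7.7 1;0 0 0 7.7 1;0 0 0 7.7 1;0 0 0 7.7 1;0 0 0 7.7 1'
python3 -m jog '0 0 0 0 1'
python3 - <<'E'
from h import *
go([.6875,.114,.262],YAW); print(r.sense()['ft_torque'])
E
```

```text
time: 10.05
tool_pos: [0.6891, 0.1135, 0.2637]
ee_rot: [0.001, 0.998, 0.069, 0.002]
wrist_force: [10.0, -4.7, -9.0]
gripper_width: 0.0192
finger_force: 36.8
time: 10.15
tool_pos: [0.6891, 0.1135, 0.2637]
ee_rot: [0.001, 0.998, 0.069, 0.002]
wrist_force: [9.3, -4.4, -8.5]
gripper_width: 0.0191
finger_force: 36.7
pos [0.6891 0.1135 0.2637] phi 0.139 tilt [ 0.004 -0.002 -1.   ] units [-0.05 -0.02  0.06] turn -0.1 F [ 9.3 -4.4 -8.5] w 0.0191 q [ 0.15  0.5   1.43 -0.    1.21  1.58] t 10.15
[-0.78965742 -1.72096514 -0.04241863]
```

```bash
python3 -m jog '-.04 0 .05 1.5 1;0 0 0 1.5 1;0 0 0 0 1'
python3 -c "
from h import *
go([.6875,.114,.262],YAW); print(r.sense()['ft_torque'])"
python3 -m jog '0 0 0 0 .5;0 0 0 0 -.2;0 0 0 0 -.4;0 0 0 0 -.4'
python3 -m jog '0 0 -.5 0 -.4;0 0 -1 0 -.4;0 0 -1 0 -.4;-.8 0 -.5 0 -.4;-.8 0 0 0 -.4;0 0 0 0 -.4'
python3 - <<'E'
from h import *
go(S(124,0,300),YAW)
s=snap('wrist'); C=cloud(s); save(s,'wrist3')
P=np.r_[.6875,.114,0]; d=np.hypot(C[...,0]-P[0],C[...,1]-P[1]); m=(d<.025)&(C[...,2]>.262)&(C[...,2]<.31)
t=C[m]; print(len(t),t.mean(0),t.min(0),t.max(0))
if len(t): print(cv2.minAreaRect((t[:,:2]*1000).astype(np.float32)))
E
```

```text
time: 10.45
tool_pos: [0.6885, 0.1134, 0.2625]
ee_rot: [0.001, 0.999, 0.046, 0.003]
wrist_force: [11.7, -4.0, -7.8]
gripper_width: 0.019
finger_force: 43.1
pos [0.6885 0.1134 0.2625] phi 0.091 tilt [ 0.005 -0.002 -1.   ] units [-0.03 -0.02  0.02] turn -2.9 F [11.7 -4.  -7.8] w 0.019 q [ 0.15  0.5   1.43 -0.    1.21  1.63] t 10.45
[-0.73086122 -1.91073447  0.73658778]
time: 10.85
tool_pos: [0.686, 0.1149, 0.2628]
ee_rot: [-0.0, 0.999, 0.045, -0.0]
wrist_force: [-0.1, 1.0, 0.2]
gripper_width: 0.0599
finger_force: 0.0
time: 11.45
tool_pos: [0.6367, 0.1104, 0.3551]
ee_rot: [-0.0, 0.999, 0.045, 0.001]
wrist_force: [-1.1, 0.1, -0.4]
gripper_width: 0.0596
finger_force: 0.0
pos [0.6367 0.1104 0.3551] phi 0.091 tilt [ 0.002  0.    -1.   ] units [1.71 0.   1.84] turn -2.9 F [-1.1  0.1 -0.4] w 0.0596 q [0.15 0.35 1.45 0.   1.34 1.63] t 11.45
1399 [0.6883789  0.1133902  0.27379822] [0.67280042 0.10196971 0.26205919] [0.70236113 0.12429189 0.27730858]
((687.5611572265625, 113.2813720703125), (28.069103240966797, 20.002573013305664), 7.980340957641602)
```

The collar has dropped about 10 mm and its line is at the station yaw, so the tray is locked. Next, the models.

```bash
python3 -m jog '-.3 .6 -.5 0 -1;-.4 1 -.5 0 -1;-.4 1 -.5 0 -1;-.4 1 0 0 -1;-.4 1 0 0 -1;-.4 1 0 0 -1;-.4 1 0 0 -1;-.4 1 0 0 -1;-.4 1 0 0 -1;-.4 1 0 0 -1' >/dev/null
python3 -m jog '-.4 1 0 0 -1;-.4 1 0 0 -1;-.4 1 0 0 -1;-.4 1 0 0 -1;-.4 1 0 0 -1;-.4 1 0 0 -1;-.2 .8 0 0 -1;0 0 0 -7.5 -1;0 0 0 -8.5 -1;0 0 0 -8.5 -1' >/dev/null
python3 -m jog '0 0 0 -8.5 -1;0 0 0 -8.5 -1;0 0 0 -8.5 -1;0 0 0 -8.5 -1;0 0 0 -8.5 -1;0 0 0 -8.5 -1;0 0 0 -8.5 -1;0 0 0 -8.5 -1;0 0 0 0 -1'
cat >> h.py <<'E'
def models(s,pr=True):
    C=cloud(s); hsv=cv2.cvtColor(s['im'],cv2.COLOR_RGB2HSV); H,Sa,V=[hsv[...,i].astype(int) for i in range(3)]
    b=(C[...,0]>.25)&(C[...,0]<.8)&(C[...,1]>-.5)&(C[...,1]<-.06)&(s['z']>0)&(C[...,2]<.04)
    out=[]
    for k,m in (('tan',b&(H>8)&(H<26)&(Sa>60)&(C[...,2]>.004)),('grey',b&(Sa<40)&(V<190)&(C[...,2]>.011))):
        n,L,st,c=cv2.connectedComponentsWithStats(cv2.morphologyEx(m.astype(np.uint8),cv2.MORPH_CLOSE,np.ones((3,3))))
        for i in range(1,n):
            if st[i,4]<120: continue
            p=C[(L==i)&m]; q=(p[:,:2]*1000).astype(np.float32); rc=cv2.minAreaRect(q); bx=cv2.boxPoints(rc)
            e=bx[1]-bx[0]; f=bx[2]-bx[1]; lo=e if np.hypot(*e)<np.hypot(*f) else f
            out.append((k,rc[0],rc[1],np.degrees(np.arctan2(lo[1],lo[0]))%180,p[:,2].max()))
            if pr and 40<max(rc[1])<90: print(k,st[i,4],c[i].round(),'ctr',np.round(rc[0],1),'size',np.round(rc[1],1),'short-axis deg',out[-1][3].round(1),'centroid',p.mean(0).round(3),'zmax',p[:,2].max().round(3))
    return out
E
python3 - <<'E'
from h import *
go(S(124,0,300),YAW+np.pi/2)
s=snap('wrist'); save(s,'wrist4'); models(s)
E
```

```text
time: 14.4
tool_pos: [0.4885, -0.3983, 0.3983]
ee_rot: [0.0, 0.658, 0.753, -0.0]
wrist_force: [-0.3, -0.4, 0.1]
gripper_width: 0.0852
finger_force: 0.0
pos [ 0.4885 -0.3983  0.3983] phi 1.706 tilt [ 0.    -0.001 -1.   ] units [16.06  8.88  3.27] turn -0.4 F [-0.3 -0.4  0.1] w 0.0852 q [-0.7   0.29  1.43 -0.    1.41 -0.84] t 14.4
tan 212 [296.   3.] ctr [ 429.8 -221.8] size [48.4  8.3] short-axis deg 96.2 centroid [ 0.432 -0.222  0.014] zmax 0.022
tan 855 [400.  23.] ctr [ 571.2 -227. ] size [59.5 49.5] short-axis deg 160.6 centroid [ 0.573 -0.227  0.014] zmax 0.022
grey 123 [552.  42.] ctr [ 783.3 -221.7] size [18.3 57.8] short-axis deg 2.6 centroid [ 0.782 -0.221  0.024] zmax 0.04
grey 246 [516.  88.] ctr [ 747.7 -290. ] size [64.1 37.8] short-axis deg 161.0 centroid [ 0.751 -0.286  0.025] zmax 0.04
grey 135 [529.  87.] ctr [ 768.9 -284.7] size [15.1 50. ] short-axis deg 3.1 centroid [ 0.771 -0.283  0.022] zmax 0.04
grey 398 [224. 114.] ctr [ 344.  -382.7] size [15.  79.3] short-axis deg 29.2 centroid [ 0.343 -0.381  0.014] zmax 0.017
grey 713 [377. 129.] ctr [ 568.1 -371.8] size [63.3 52.5] short-axis deg 145.6 centroid [ 0.569 -0.372  0.016] zmax 0.022
```

View pics/wrist4.png

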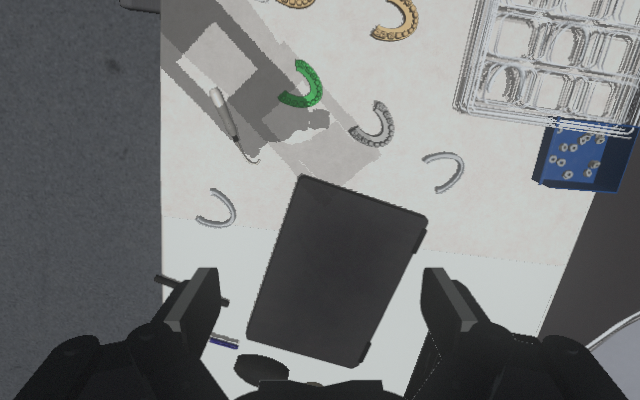

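The view shows the grey arch at (375,125) opening up-left, the tan arches at the top edge, the green one at (303,85) and the liners at (215,208) and (443,172). Now to hover over the grey one.

```bash
python3 -m jog '.1 .6 .8 0 -1;.1 .6 1 0 -1;.1 .6 1 0 -1;.1 .6 1 0 -1;.1 .4 1 0 -1;0 0 1 0 -1;0 0 .6 0 -1;0 0 0 0 -1'
python3 - <<'E'
from h import *
s=snap('wrist'); models(s); np.savez('pics/w5',**s)
u,v=proj(s,[.568,-.372,.01])[0].astype(int); print(u,v)
save(s,'wrist5',cv2.resize(s['im'][max(v-110,0):v+110,max(u-150,0):u+150],None,fx=2,fy=2))
E
```

```text
time: 15.25
tool_pos: [0.5684, -0.3705, 0.2024]
ee_rot: [-0.003, 0.659, 0.752, -0.0]
wrist_force: [-0.9, 0.8, -0.5]
gripper_width: 0.0854
finger_force: 0.0
tan 1528 [346.  21.] ctr [ 570.3 -236.3] size [64.4 25.3] short-axis deg 112.5 centroid [ 0.572 -0.237  0.014] zmax 0.023
grey 617 [601.  34.] ctr [ 787.7 -221.2] size [57.1 24. ] short-axis deg 179.2 centroid [ 0.787 -0.218  0.023] zmax 0.04
grey 1049 [ 86. 148.] ctr [ 345.1 -382. ] size [16.1 81.3] short-axis deg 30.1 centroid [ 0.342 -0.377  0.014] zmax 0.018
grey 1593 [323. 174.] ctr [ 569.2 -371. ] size [63.  54.2] short-axis deg 145.4 centroid [ 0.569 -0.371  0.017] zmax 0.022
320 172
```

View pics/wrist5.png

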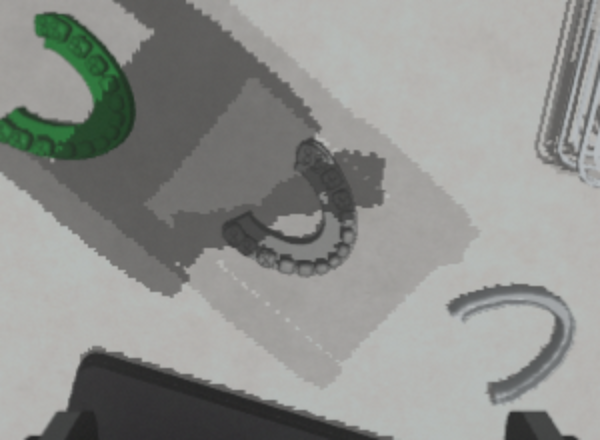

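```bash
python3 - <<'E'
from h import *
s=dict(np.load('pics/w5.npz')); C=cloud(s)
c=np.array([.5692,-.371]); a=np.radians(145.4); A=np.array([[np.cos(a),-np.sin(a)],[np.sin(a),np.cos(a)]])
q=(C[...,:2]-c)@A*1000; m=(abs(q[...,0])<50)&(abs(q[...,1])<50)&(C[...,2]>.005)
p=q[m]; print(np.percentile(p,[.5,99.5],axis=0), p.min(0),p.max(0))
g=np.zeros((20,20),int); np.add.at(g,(((p[:,0]+50)//5).astype(int),((p[:,1]+50)//5).astype(int)),1)
for row in g: print(''.join('#' if v>6 else '+' if v>1 else '.' for v in row))
# tan A & B, from the two fixed views
for n in('scene','side'):
    models(snap(n))
E
```

```text
[[-45.56111975 -49.48123986]
 [ 49.6389305   41.68024383]] [-48.86107249 -49.99876936] [49.99713171 45.13969697]
###.................
####+...............
####.#..............
######..............
#####...+#++........
.###...######+......
.###..########......
..##.##########.....
...######+.####+....
...+####+...####....
....####+...+###....
...+#####+...###+...
...####.##+..###+...
...####..##..####...
...####...##.###+...
....#+....#...+###..
..........##+..##+..
...........########.
............#######.
..............#####+
grey 157 [360. 264.] ctr [352.2 -73.2] size [83.7 30.9] short-axis deg 94.2 centroid [ 0.349 -0.073  0.014] zmax 0.02
tan 232 [355. 268.] ctr [ 570.5 -226. ] size [61.5 52.2] short-axis deg 167.6 centroid [ 0.568 -0.226  0.013] zmax 0.024
tan 232 [307. 275.] ctr [ 429.4 -204.2] size [63.6 51.6] short-axis deg 145.9 centroid [ 0.428 -0.206  0.014] zmax 0.024
grey 213 [267. 256.] ctr [349.6 -76.2] size [85.3 39.6] short-axis deg 97.5 centroid [ 0.344 -0.078  0.014] zmax 0.02
grey 230 [379. 300.] ctr [ 566.9 -374.8] size [63.6 52.3] short-axis deg 144.7 centroid [ 0.566 -0.375  0.017] zmax 0.023
```

The grey arch seems about 57 mm along its opening axis and 66 mm across the legs. I'll check that on the tan one, where the colour mask is clean.

```bash
python3 -m jog '.8 .15 0 0 -1;.8 .15 0 0 -1;.8 .15 0 0 -1;.8 .15 0 0 -1;.8 .15 0 0 -1;.8 0 0 0 -1;0 0 0 0 -1'
cat >> h.py <<'E'
def shape(s,k,near,R_=.055,h=.012,asc=True):
    C=cloud(s); hsv=cv2.cvtColor(s['im'],cv2.COLOR_RGB2HSV); H,Sa,V=[hsv[...,i].astype(int) for i in range(3)]
    d=np.hypot(C[...,0]-near[0],C[...,1]-near[1])<R_
    m=d&((H>8)&(H<26)&(Sa>60) if k=='tan' else (Sa<40)&(C[...,2]>.006+h-.012))
    m=cv2.morphologyEx(m.astype(np.uint8),cv2.MORPH_OPEN,np.ones((3,3)))
    n,L,st,c=cv2.connectedComponentsWithStats(m); i=1+st[1:,4].argmax(); v,u=np.nonzero(L==i)
    P=plane(s,np.c_[u,v],h)[:,:2]*1000
    # symmetry axis: angle whose mirror overlap of the mask is best (PCA axes refined by moments)
    out=[]
    for a in range(0,180,2):
        t=np.radians(a); q=P@np.array([[np.cos(t),-np.sin(t)],[np.sin(t),np.cos(t)]]); lo,hi=q.min(0),q.max(0)
        out.append((a,*(hi-lo)))
    out=np.array(out); a=out[(out[:,1]).argmin()]
    rc=cv2.minAreaRect(P.astype(np.float32)); print('minrect',np.round(rc[0],1),np.round(rc[1],1),'min width',a,'centroid',P.mean(0).round(1))
    t=np.radians(a[0]); A=np.array([[np.cos(t),-np.sin(t)],[np.sin(t),np.cos(t)]]); q=(P-rc[0])@A; print('range',q.min(0).round(1),q.max(0).round(1))
    if asc:
        g=np.zeros((20,20),int); k=(abs(q)<50).all(1); np.add.at(g,(((q[k,0]+50)//5).astype(int),((q[k,1]+50)//5).astype(int)),1)
        for row in g: print(''.join('#' if v>12 else '+' if v>2 else '.' for v in row))
    return rc[0],a[0]
E
python3 - <<'E'
from h import *
go([.571,-.227,.2])
s=snap('wrist'); np.savez('pics/w6',**s); shape(s,'tan',(.571,-.227))
s=dict(np.load('pics/w5.npz')); shape(s,'grey',(.569,-.371),.042)
E
```

```text
time: 16.1
tool_pos: [0.5735, -0.2236, 0.2076]
ee_rot: [0.001, 0.658, 0.753, 0.001]
wrist_force: [-0.5, 0.2, -0.3]
gripper_width: 0.0855
finger_force: 0.0
pos [ 0.5735 -0.2236  0.2076] phi 1.706 tilt [ 0.002 -0.    -1.   ] units [-0.1  -0.1   0.25] turn None F [-0.5  0.2 -0.3] w 0.0855 q [-0.39  0.44  1.67  0.    1.03 -0.53] t 16.1
minrect [ 571.4 -219.9] [65.6 53.5] min width [170.          53.8699037   65.63474008] centroid [ 571.5 -220.9]
range [-26.8 -32.6] [27.1 33. ]
....................
....................
....................
....................
.........+++........
.......+#####.......
......+#######+.....
.....+#########.....
.....+###++####+....
....+###....####....
....###+....+###+...
...+###.....+###+...
...+###......###+...
...####......###+...
....##+......####...
....++........++....
....................
....................
....................
....................
minrect [ 761.  -592.5] [96.  86.9] min width [98.         87.64763024 95.94786888] centroid [ 762.6 -603.9]
range [-44.2 -47.3] [43.4 48.7]
....................
++++++++++++++++++++
+++++++++++##+++++++
+++++++++#++####+++.
.++++++++++++++###+.
.+++++++#+#+#+++++..
..####++++++++###+..
..+#+#####+#++++++..
...++##+#######++...
...+#++++###++##+...
....###+++++###+....
.....#######+++.....
.....+#++++###+.....
......++++#++++.....
.......#######......
.......++##+++......
........+##.+.......
........+++.........
.........+..........
....................
```

```bash
python3 -m jog '0 0 .3 -8 -1;0 0 .3 -8 -1;0 0 .3 -8 -1;0 0 .3 -8 -1;0 0 .3 -8 -1;0 0 .3 -8 -1;0 0 .3 -8 -1;0 0 .3 -8.3 -1;0 0 0 -8 -1;0 0 0 0 -1' >/dev/null
cat >> h.py <<'E'
def grasp(c,a,u=8,z=-.004):  # c mm, a deg toward legs
    t=np.radians(a); return [c[0]/1e3+u/1e3*np.cos(t),c[1]/1e3+u/1e3*np.sin(t),z]
E
python3 - <<'E'
from h import *
s=dict(np.load('pics/w6.npz')); models(s)
T=r.snapshot('wrist')['tool_from_camera']; print(np.array(T).round(3))
s2=snap('wrist'); models(s2); shape(s2,'tan',(.571,-.225),asc=False); go([.571,-.225,.1],np.radians(170))
st=r.sense(); C=cloud(s2); q=(C-np.array(st['tool_pos']))@rot(st['ee_rot']); 
for sg in(1,-1):
    m=(s2['z']>0)&(q[...,1]*sg>.035)&(q[...,1]*sg<.06)&(abs(q[...,0])<.02)&(q[...,2]>-.06)&(q[...,2]<.03); print(m.sum(), np.percentile(q[m],[1,99],axis=0).round(4) if m.any() else 0)
E
```

```text
tan 2165 [176. 124.] ctr [ 432.5 -198.2] size [62.8 54. ] short-axis deg 149.0 centroid [ 0.434 -0.197  0.014] zmax 0.022
tan 1840 [319. 166.] ctr [ 571.3 -220. ] size [64.6 54.2] short-axis deg 169.5 centroid [ 0.571 -0.22   0.014] zmax 0.022
grey 578 [578.  61.] ctr [781.4 -96.9] size [57.1 33.8] short-axis deg 177.0 centroid [ 0.785 -0.093  0.023] zmax 0.04
grey 294 [555. 126.] ctr [ 780.2 -156.9] size [58.4 31. ] short-axis deg 171.3 centroid [ 0.783 -0.15   0.024] zmax 0.04
grey 721 [ 93. 277.] ctr [ 344.7 -382. ] size [14.3 80.8] short-axis deg 27.5 centroid [ 0.342 -0.376  0.014] zmax 0.017
grey 1271 [298. 300.] ctr [ 568.5 -370.8] size [62.9 52.7] short-axis deg 145.6 centroid [ 0.568 -0.371  0.016] zmax 0.023
[[ 0.001 -0.948 -0.318  0.083]
 [ 1.     0.001  0.     0.001]
 [ 0.    -0.318  0.948 -0.142]
 [ 0.     0.     0.     1.   ]]
tan 1468 [321.  11.] ctr [ 449.6 -201.6] size [50.6 16.5] short-axis deg 169.9 centroid [ 0.448 -0.203  0.014] zmax 0.021
tan 2842 [326. 187.] ctr [ 570.3 -221. ] size [62.6 54.4] short-axis deg 169.0 centroid [ 0.57  -0.221  0.014] zmax 0.022
gre
[... 818 characters left out ...]
 0.013] zmax 0.028
grey 385 [248. 372.] ctr [ 730.4 -319.3] size [16.  61.6] short-axis deg 89.7 centroid [ 0.729 -0.322  0.023] zmax 0.04
grey 187 [413. 382.] ctr [ 765.9 -177.3] size [21.  40.2] short-axis deg 45.5 centroid [ 0.763 -0.174  0.028] zmax 0.036
minrect [ 570.8 -221.1] [63.  54.4] min width [168.          54.69566246  62.96721786] centroid [ 570.3 -221.2]
range [-27.2 -31.7] [27.5 31.3]
pos [ 0.5736 -0.2265  0.1344] phi 2.962 tilt [ 0.002 -0.001 -1.   ] units [0.1  0.04 1.15] turn -0.3 F [-0.4  0.7  0.2] w 0.0855 q [-0.4   0.53  1.71 -0.    0.9  -1.79] t 17.25
4316 [[-0.0097  0.0426 -0.0597]
 [ 0.0142  0.059  -0.0144]]
4310 [[-0.0097 -0.0591 -0.0598]
 [ 0.0141 -0.0418 -0.0145]]
```

```bash
python3 -m jog '.2 .1 .8 0 -1;.2 .07 1 0 -1;0 0 1 0 -1;0 0 .8 0 -1;0 0 .5 0 -1;0 0 .3 0 -1;0 0 .2 0 -1;0 0 0 0 -1' 28
python3 - <<'E'
from h import *
go([.5626,-.2192,-.004],np.radians(169.5))
E
```

```text
time: 18.05
tool_pos: [0.5622, -0.2185, -0.0045]
ee_rot: [0.0, 0.088, 0.996, -0.0]
wrist_force: [-1.0, 1.3, -0.3]
gripper_width: 0.0857
finger_force: 0.0
pos [ 0.5622 -0.2185 -0.0045] phi 2.966 tilt [ 0. -0. -1.] units [-0.02 -0.02 -0.02] turn 0.4 F [-1.   1.3 -0.3] w 0.0857 q [-0.39  0.73  1.77 -0.    0.64 -1.79] t 18.05
```

```bash
python3 -m jog '0 0 0 0 -.7;0 0 0 0 -.55;0 0 0 0 -.3;0 0 0 0 0;0 0 0 0 .3;0 0 0 0 .3'
python3 -m jog '0 0 -.1 0 .3;0 0 -.3 0 .3;0 0 -.6 0 .3;0 0 0 0 .3'
python3 - <<'E'
from h import *
go(S(0,-78,300),YAW+np.pi/2)
s=snap('side'); save(s,'side7',cv2.resize(s['im'][210:330,260:420],None,fx=4,fy=4))
E
```

```text
time: 18.65
tool_pos: [0.5627, -0.2189, -0.0031]
ee_rot: [0.001, 0.087, 0.996, -0.0]
wrist_force: [-0.3, -0.6, 5.7]
gripper_width: 0.0632
finger_force: 29.4
time: 19.05
tool_pos: [0.5636, -0.219, 0.0279]
ee_rot: [0.002, 0.087, 0.996, -0.001]
wrist_force: [-0.5, 0.3, -0.4]
gripper_width: 0.0636
finger_force: 30.8
pos [ 0.5636 -0.219   0.0279] phi 2.967 tilt [ 0.004 -0.002 -1.   ] units [ 0.94  7.92 -9.08] turn 71.9 F [-0.5  0.3 -0.4] w 0.0636 q [-0.39  0.68  1.77  0.    0.69 -1.79] t 19.05
```

View pics/side7.png

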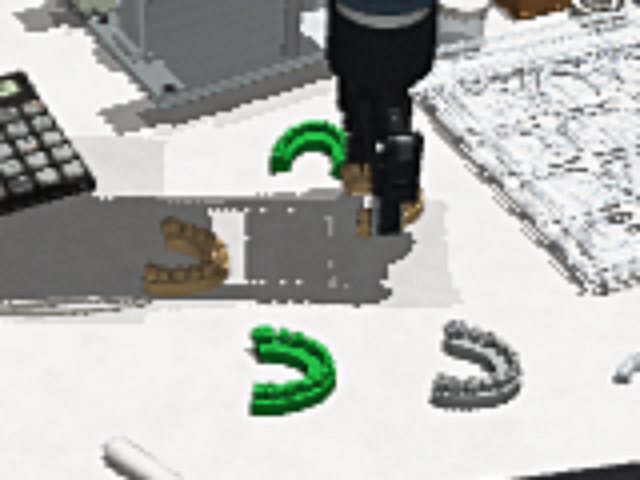

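```bash
python3 -m jog '0 0 -.5 0 .3;0 0 -.9 0 .3;0 .2 -.9 0 .3;0 .4 -.9 0 .3;.1 .6 -.9 0 .3;.1 .8 -.9 0 .3;.1 .8 -.9 0 .3;.1 .8 -.9 0 .3;.1 .8 -.9 0 .3;.1 .8 -.6 0 .3' >/dev/null
python3 -m jog '.1 .8 -.5 0 .3;.1 .8 0 0 .3;.1 .6 0 0 .3;.1 .4 0 0 .3;.1 0 0 8 .3;0 0 0 8 .3;0 0 0 8 .3;0 0 0 8 .3;0 0 0 8 .3;0 0 0 8 .3'
python3 -m jog '0 0 0 8 .3;0 0 0 8 .3;0 0 0 8 .3;0 0 0 0 .3'
python3 - <<'E'
from h import *
go(S(0,-77,163.5),YAW+np.pi/2)
E
```

```text
time: 21.1
tool_pos: [0.5697, 0.0176, 0.2894]
ee_rot: [-0.0, 0.488, 0.873, -0.0]
wrist_force: [-0.5, -1.6, -0.0]
gripper_width: 0.0635
finger_force: 31.0
time: 21.5
tool_pos: [0.5698, 0.0176, 0.2894]
ee_rot: [-0.0, 0.657, 0.754, -0.0]
wrist_force: [0.5, -0.3, -0.4]
gripper_width: 0.0636
finger_force: 31.0
pos [0.5698 0.0176 0.2894] phi 1.709 tilt [-0.001 -0.    -1.   ] units [0.09 0.22 4.2 ] turn -0.2 F [ 0.5 -0.3 -0.4] w 0.0636 q [ 0.01  0.28  1.7  -0.    1.16 -0.13] t 21.5
```

```bash
python3 -m jog '.1 .22 .8 0 .3;0 0 1 0 .3;0 0 1 0 .3;0 0 .7 0 .3;0 0 .4 0 .3;0 0 .2 0 .3;0 0 .05 0 .3;0 0 0 0 .3'
python3 -c "
from h import *
go(S(0,-77,163.5),YAW+np.pi/2)"
```

```text
time: 22.3
tool_pos: [0.5769, 0.0217, 0.1658]
ee_rot: [0.0, 0.656, 0.755, 0.0]
wrist_force: [-0.7, -0.1, -0.6]
gripper_width: 0.0633
finger_force: 31.0
pos [0.5769 0.0217 0.1658] phi 1.711 tilt [ 0.001  0.    -1.   ] units [-0.01 -0.04  0.08] turn -0.1 F [-0.7 -0.1 -0.6] w 0.0633 q [ 0.02  0.44  1.79  0.    0.92 -0.12] t 22.3
```

```bash
python3 -m jog '0 0 .07 0 .3;0 0 0 0 .3;0 0 0 0 -.5;0 0 0 0 -1;0 0 0 0 -1;0 0 -.3 0 -1;0 0 -.8 0 -1;0 0 -1 0 -1;0 0 -1 0 -1;0 0 -1 0 -1'
python3 - <<'E'
from h import *
s=snap('wrist'); C=cloud(s)
hsv=cv2.cvtColor(s['im'],cv2.COLOR_RGB2HSV); m=(hsv[...,0]>8)&(hsv[...,0]<26)&(hsv[...,1]>60)&(C[...,2]>.16)&(C[...,2]<.2)
p=C[m]; q=(p[:,:2]-MID[:2])@np.array([[np.cos(YAW),-np.sin(YAW)],[np.sin(YAW),np.cos(YAW)]])*1000; print(len(q),q.min(0),q.max(0),p[:,2].max())
print([ (x[0],np.round(x[1],1),np.round(x[2]),round(x[3],1)) for x in models(snap('side'),False)])
go(grasp((431,-201),148,8,.1),np.radians(148))
E
```

```text
time: 23.3
tool_pos: [0.5762, 0.0217, 0.2878]
ee_rot: [0.0, 0.656, 0.755, 0.0]
wrist_force: [0.5, -0.5, 0.0]
gripper_width: 0.0854
finger_force: 0.0
2889 [ -31.74354472 -112.38492918] [ 31.29163548 -56.62278112] 0.18687293935629534
[('tan', array([ 429.7, -204. ]), array([63., 51.]), np.float32(145.7)), ('grey', array([348.2, -79.1]), array([37., 88.]), np.float32(89.9)), ('grey', array([ 567.5, -375.8]), array([63., 54.]), np.float32(144.0)), ('grey', array([ 555.5, -481.1]), array([ 39., 200.]), np.float32(89.6))]
pos [0.5788 0.0218 0.2913] phi 1.71 tilt [ 0.009  0.    -1.   ] units [-6.49 -6.17  6.33] turn -50.0 F [ 0.6 -0.6  0.1] w 0.0857 q [ 0.02  0.29  1.68  0.    1.16 -0.12] t 23.4
```

```bash
python3 -m jog '-.6 -.6 0 0 -1;-.8 -.8 0 0 -1;-.8 -.8 0 0 -1;-.8 -.8 0 0 -1;-.8 -.8 0 0 -1;-.8 -.8 .3 0 -1;-.8 -.7 .3 0 -1;-.7 -.6 .3 0 -1;-.4 -.3 .3 0 -1;0 0 .3 -8.3 -1' >/dev/null
python3 -m jog '0 0 .4 -8.3 -1;0 0 .4 -8.3 -1;0 0 .4 -8.4 -1;0 0 .4 -8.4 -1;0 0 0 -8.3 -1;0 0 0 0 -1'
python3 - <<'E'
from h import *
s=snap('wrist'); save(s,'wrist8'); c,a=shape(s,'tan',(.431,-.203),asc=False)
for x in models(s,False):
    if x[0]=='tan': print(x)
print(proj(s,[grasp(c,a,8,.01)]))
go(grasp(c,148,8,-.001),np.radians(148))
E
```

```text
time: 25.0
tool_pos: [0.4188, -0.1971, 0.1925]
ee_rot: [-0.001, 0.275, 0.961, 0.0]
wrist_force: [0.7, 0.3, -0.1]
gripper_width: 0.0853
finger_force: 0.0
minrect [ 431.3 -199.5] [63.  51.2] min width [148.          51.62267448  62.99437342] centroid [ 430.8 -199.4]
range [-25.5 -31.2] [26.1 31.8]
('tan', (430.0082092285156, -199.45382690429688), (62.51784896850586, 54.22042465209961), np.float32(147.6843), np.float64(0.021922246271465495))
[[324.73744127 177.22641615]]
pos [ 0.419  -0.1972  0.1928] phi 2.58 tilt [-0.  0. -1.] units [-0.12  0.15  6.46] turn -0.2 F [ 0.1  1.4 -0.4] w 0.0854 q [-0.47  0.24  2.01  0.    0.89 -1.47] t 25.05
```

View pics/wrist8.png

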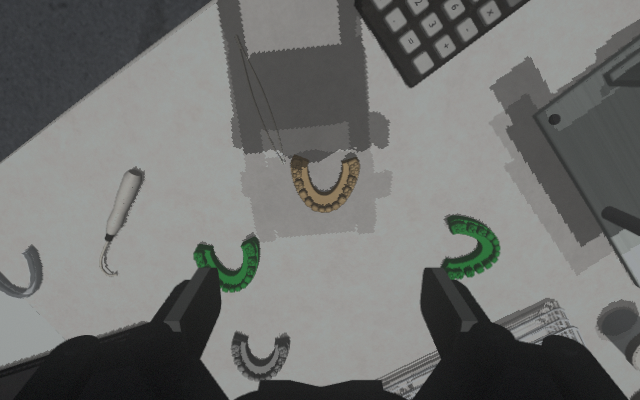

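The tweezers' tip (283,158) sits close beside the left leg, so I'll grip nearer the apex to keep the finger clear.

```bash
python3 -m jog '-.31 .15 .8 0 -1;0 0 1 0 -1;0 0 1 0 -1;0 0 1 0 -1;0 0 1 0 -1;0 0 .8 0 -1;0 0 .5 0 -1;0 0 .3 0 -1;0 0 .06 0 -1;0 0 0 0 -1' 28
python3 -m jog '0 0 0 0 -.7;0 0 0 0 -.55;0 0 0 0 -.3;0 0 0 0 0;0 0 0 0 .3;0 0 0 0 .3'
python3 -m jog '0 0 -.1 0 .3;0 0 -.3 0 .3;0 0 -.9 0 .3;0 0 -.9 0 .3;0 0 -.9 0 .3;0 0 -.9 0 .3'
python3 - <<'E'
from h import *
go(S(0,-18,300),YAW+np.pi/2)
E
```

```text
time: 26.05
tool_pos: [0.4298, -0.1985, -0.0006]
ee_rot: [0.0, 0.276, 0.961, -0.0]
wrist_force: [-0.2, -0.6, 0.2]
gripper_width: 0.0853
finger_force: 0.0
time: 26.65
tool_pos: [0.43, -0.1986, 0.0003]
ee_rot: [0.001, 0.276, 0.961, -0.0]
wrist_force: [-1.2, 2.1, 12.0]
gripper_width: 0.061
finger_force: 26.7
time: 27.25
tool_pos: [0.4292, -0.1983, 0.1208]
ee_rot: [0.0, 0.276, 0.961, -0.0]
wrist_force: [0.2, -0.4, -0.3]
gripper_width: 0.0609
finger_force: 29.9
pos [ 0.4292 -0.1983  0.1208] phi 2.583 tilt [ 0. -0. -1.] units [ 1.   10.3  -5.97] turn 49.9 F [ 0.2 -0.4 -0.3] w 0.0609 q [-0.46  0.38  2.04 -0.    0.73 -1.47] t 27.25
```

```bash
python3 -m jog '0 .2 -.9 0 .3;0 .4 -.9 0 .3;.1 .6 -.9 0 .3;.1 .8 -.9 0 .3;.1 .9 -.9 0 .3;.1 .9 -.9 0 .3;.1 .9 -.5 0 .3;.1 .9 0 0 .3;.1 .9 0 0 .3;.1 .9 0 0 .3' >/dev/null
python3 -m jog '.1 .9 0 0 .3;.1 .9 0 0 .3;.1 .7 0 0 .3;0 .4 0 0 .3;0 0 0 8.3 .3;0 0 0 8.3 .3;0 0 0 8.3 .3;0 0 0 8.3 .3;0 0 0 8.3 .3;0 0 0 8.4 .3'
python3 - <<'E'
from h import *
go(S(0,-18,165.5),YAW+np.pi/2)
s=snap('wrist'); save(s,'x');C=cloud(s); st=r.sense(); q=(C-np.array(st['tool_pos']))@rot(st['ee_rot'])*1000
hsv=cv2.cvtColor(s['im'],cv2.COLOR_RGB2HSV); m=(hsv[...,0]>8)&(hsv[...,0]<26)&(hsv[...,1]>60)&(C[...,2]>.22)
print('held',m.sum(),np.percentile(q[m],[1,99],axis=0))
E
```

```text
time: 29.25
tool_pos: [0.5649, 0.0806, 0.2964]
ee_rot: [0.0, 0.658, 0.753, -0.0]
wrist_force: [0.4, -0.7, 0.2]
gripper_width: 0.0608
finger_force: 29.9
pos [0.5649 0.0806 0.2964] phi 1.705 tilt [-0. -0. -1.] units [-0.04  0.08  4.36] turn -0.4 F [ 0.4 -0.7  0.2] w 0.0608 q [ 0.12  0.27  1.69 -0.    1.18 -0.01] t 29.25
held 10626 [[-23.18706691 -30.15434344 -20.64760644]
 [ 27.27885688 126.6412582   22.63152956]]
```

```bash
python3 -m jog '0 .08 .8 -.4 .3;0 0 1 0 .3;0 0 1 0 .3;0 0 .8 0 .3;0 0 .4 0 .3;0 0 .2 0 .3;0 0 .13 0 .3;0 0 0 0 .3'
python3 -m jog '0 0 0 0 .3;0 0 0 0 -.5;0 0 0 0 -1;0 0 0 0 -1;0 0 -.3 0 -1;0 0 -.8 0 -1;0 0 -1 0 -1;0 0 -1 0 -1;0 0 -1 0 -1;0 0 -.5 0 -1'
python3 - <<'E'
from h import *
s=snap('wrist'); C=cloud(s)
hsv=cv2.cvtColor(s['im'],cv2.COLOR_RGB2HSV); m=(hsv[...,0]>8)&(hsv[...,0]<26)&(hsv[...,1]>60)&(C[...,2]>.16)&(C[...,2]<.2)
p=C[m]; q=(p[:,:2]-MID[:2])@np.array([[np.cos(YAW),-np.sin(YAW)],[np.sin(YAW),np.cos(YAW)]])*1000; print(len(q),q.min(0),q.max(0),p[:,2].max())
print([ (x[0],np.round(x[1],1),np.round(x[2]),round(x[3],1)) for x in models(snap('side'),False)])
go(grasp((568.5,-371.5),145.3,5,.15),np.radians(145.3))
E
```

```text
time: 30.1
tool_pos: [0.5681, 0.0814, 0.1668]
ee_rot: [0.0, 0.653, 0.758, 0.0]
wrist_force: [1.4, -0.4, -0.2]
gripper_width: 0.0609
finger_force: 29.9
time: 31.1
tool_pos: [0.5688, 0.0816, 0.308]
ee_rot: [0.002, 0.653, 0.757, 0.002]
wrist_force: [0.7, -0.2, -0.0]
gripper_width: 0.0855
finger_force: 0.0
4448 [ -31.7574603  -109.76042448] [192.36492197 118.28806643] 0.18749462511065823
[('grey', array([349.2, -78.4]), array([85., 37.]), np.float32(90.9)), ('grey', array([ 567.4, -376. ]), array([62., 54.]), np.float32(143.7)), ('grey', array([ 557.9, -482.1]), array([ 40., 207.]), np.float32(88.6))]
pos [0.5691 0.0817 0.3076] phi 1.719 tilt [ 0.006  0.001 -1.   ] units [-14.82  -2.4    5.24] turn -46.8 F [ 0.4 -0.1 -0.3] w 0.0858 q [ 0.12  0.27  1.67  0.    1.2  -0.03] t 31.2
```

```bash
python3 -m jog '-.6 -.1 0 0 -1;-.9 -.15 0 0 -1;-1 -.15 0 0 -1;-1 -.15 0 0 -1;-1 -.15 0 0 -1;-1 -.15 0 0 -1;-1 -.15 0 0 -1;-1 -.15 0 0 -1;-1 -.15 0 0 -1;-1 -.15 0 0 -1' >/dev/null
python3 -m jog '-1 -.15 .3 0 -1;-1 -.15 .3 0 -1;-1 -.2 .3 0 -1;-1 -.2 .3 0 -1;-.9 -.2 .4 0 -1;-.5 0 .4 0 -1;0 0 .5 -7.8 -1;0 0 .5 -7.8 -1;0 0 .5 -7.8 -1;0 0 0 -7.8 -1' >/dev/null
python3 -m jog '0 0 0 -7.8 -1;0 0 0 -7.8 -1;0 0 0 0 -1'
python3 - <<'E'
from h import *
s=snap('wrist'); c=(568.5,-371.5)
for x in models(s,False):
    if np.hypot(x[1][0]-568,x[1][1]+371)<30: print(x); c=x[1]
go(grasp(c,145.3,5,.003),np.radians(145.3))
E
```

```text
time: 33.5
tool_pos: [0.5638, -0.3702, 0.1981]
ee_rot: [-0.001, 0.298, 0.955, 0.0]
wrist_force: [0.2, 0.4, 0.6]
gripper_width: 0.0856
finger_force: 0.0
('grey', (568.5106201171875, -372.09991455078125), (63.078372955322266, 54.415950775146484), np.float32(145.15465), np.float64(0.021952495603555444))
pos [ 0.5638 -0.3703  0.1983] phi 2.533 tilt [-0.001  0.001 -1.   ] units [-0.    0.04  6.51] turn -0.2 F [0.5 0.2 0.2] w 0.0856 q [-0.6   0.53  1.54  0.    1.08 -1.56] t 33.55
```

```bash
python3 -m jog '0 .04 .8 0 -1;0 0 1 0 -1;0 0 1 0 -1;0 0 1 0 -1;0 0 1 0 -1;0 0 .8 0 -1;0 0 .5 0 -1;0 0 .3 0 -1;0 0 .1 0 -1;0 0 0 0 -1' 28
python3 -m jog '0 0 0 0 -.7;0 0 0 0 -.55;0 0 0 0 -.3;0 0 0 0 0;0 0 0 0 .3;0 0 0 0 .3'
python3 -m jog '0 0 -.1 0 .3;0 0 -.3 0 .3;0 0 -.9 0 .3;0 0 -.9 0 .3;0 0 -.9 0 .3;0 0 -.9 0 .3'
python3 - <<'E'
from h import *
go(S(0,50,300),YAW+np.pi/2)
E
```

```text
time: 34.55
tool_pos: [0.5649, -0.3702, 0.0046]
ee_rot: [0.0, 0.299, 0.954, -0.0]
wrist_force: [0.1, 0.5, 1.0]
gripper_width: 0.0852
finger_force: 0.0
time: 35.15
tool_pos: [0.5652, -0.3705, 0.0059]
ee_rot: [0.001, 0.298, 0.954, -0.0]
wrist_force: [-1.4, 0.9, 7.8]
gripper_width: 0.0616
finger_force: 28.0
time: 35.75
tool_pos: [0.5645, -0.37, 0.1259]
ee_rot: [0.0, 0.298, 0.954, -0.0]
wrist_force: [0.9, 0.7, -0.1]
gripper_width: 0.0608
finger_force: 29.9
pos [ 0.5645 -0.37    0.1259] phi 2.536 tilt [ 0. -0. -1.] units [10.   14.04 -5.81] turn 47.2 F [ 0.9  0.7 -0.1] w 0.0608 q [-0.6   0.62  1.58  0.    0.95 -1.56] t 35.75
```

```bash
python3 -m jog '.1 .2 -.9 0 .3;.3 .5 -.9 0 .3;.6 .8 -.9 0 .3;.7 1 -.9 0 .3;.7 1 -.9 0 .3;.7 1 -.9 0 .3;.7 1 -.4 0 .3;.7 1 0 0 .3;.7 1 0 0 .3;.7 1 0 0 .3' >/dev/null
python3 -m jog '.7 1 0 0 .3;.7 1 0 0 .3;.7 1 0 0 .3;.7 1 0 0 .3;.7 .9 0 0 .3;.6 .6 0 0 .3;.4 0 0 7.9 .3;0 0 0 7.9 .3;0 0 0 7.9 .3;0 0 0 7.9 .3' >/dev/null
python3 -m jog '0 0 0 7.9 .3;0 0 0 7.9 .3;0 0 0 0 .3'
python3 - <<'E'
from h import *
go(S(0,50,171),YAW+np.pi/2)
E
```

```text
time: 38.05
tool_pos: [0.5471, 0.1528, 0.2988]
ee_rot: [0.0, 0.657, 0.754, 0.0]
wrist_force: [-0.5, 0.3, -0.7]
gripper_width: 0.0611
finger_force: 29.9
pos [0.5471 0.1528 0.2988] phi 1.707 tilt [ 0.001  0.    -1.   ] units [-0.24  0.33  4.26] turn -0.3 F [-0.5  0.3 -0.7] w 0.0611 q [0.25 0.27 1.69 0.   1.18 0.12] t 38.05
```

```bash
python3 -m jog '-.2 .33 .8 0 .3;0 0 1 0 .3;0 0 1 0 .3;0 0 .8 0 .3;0 0 .4 0 .3;0 0 .2 0 .3;0 0 0 0 .3'
python3 -c "
from h import *
go(S(0,50,171),YAW+np.pi/2)"
python3 -m jog '0 0 .07 0 .3;0 0 0 0 -.5;0 0 0 0 -1;0 0 0 0 -1;0 0 -.3 0 -1;0 0 -.8 0 -1;0 0 -1 0 -1;-.5 .5 -1 0 -1;-1 1 -1 0 -.4;-1 1 0 0 -.4'
python3 -m jog '-1 1 0 0 -.4;-.5 .5 0 0 -.4;0 0 0 0 -.4'
python3 - <<'E'
from h import *
go(S(124,0,262),YAW)
s=snap('scene'); save(s,'scene9',cv2.resize(s['im'][130:360,90:470],None,fx=2,fy=2,interpolation=cv2.INTER_CUBIC))
s=snap('wrist'); np.savez('pics/w9',**s); C=cloud(s); d=np.hypot(C[...,0]-.6875,C[...,1]-.1137); m=(d<.025)&(C[...,2]>.262)&(C[...,2]<.31); t=C[m]
if len(t)>50: print(len(t),t.mean(0),cv2.minAreaRect((t[:,:2]*1000).astype(np.float32)))
E
```

```text
time: 38.75
tool_pos: [0.5581, 0.1483, 0.1723]
ee_rot: [-0.0, 0.656, 0.754, -0.0]
wrist_force: [-0.4, 0.3, -1.6]
gripper_width: 0.0612
finger_force: 29.9
pos [0.5581 0.1483 0.1723] phi 1.71 tilt [-0.  0. -1.] units [-0.04 -0.01  0.04] turn -0.2 F [-0.4  0.3 -1.6] w 0.0612 q [0.24 0.43 1.78 0.   0.93 0.1 ] t 38.75
time: 39.75
tool_pos: [0.6443, 0.0853, 0.2985]
ee_rot: [0.003, 0.656, 0.755, 0.003]
wrist_force: [1.3, 0.6, 0.2]
gripper_width: 0.0601
finger_force: 0.0
time: 40.05
tool_pos: [0.6938, 0.0447, 0.2924]
ee_rot: [0.001, 0.658, 0.753, 0.0]
wrist_force: [-0.1, 1.0, 0.1]
gripper_width: 0.0597
finger_force: 0.0
pos [0.6938 0.0447 0.2924] phi 1.706 tilt [ 0.001 -0.    -1.   ] units [2.35 0.11 1.01] turn 89.6 F [-0.1  1.   0.1] w 0.0597 q [ 0.05  0.47  1.41 -0.    1.26 -0.09] t 40.05
2782 [0.68733195 0.11395978 0.27392943] ((687.493408203125, 113.49388885498047), (28.059879302978516, 20.19149398803711), 7.853671550750732)
```

View pics/scene9.png

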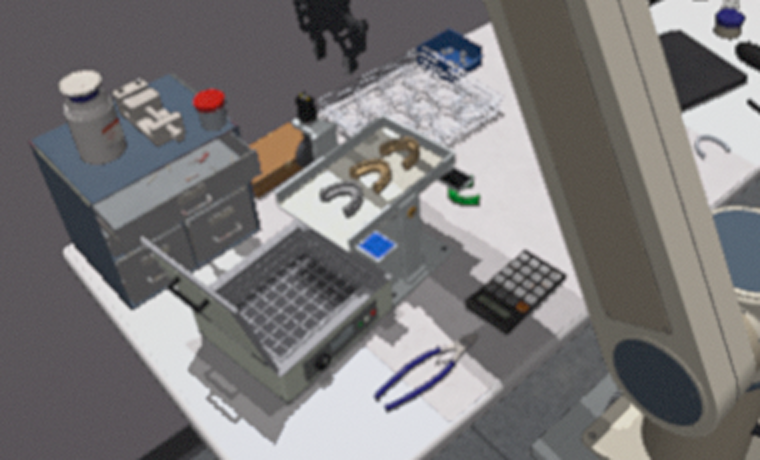

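The tray holds the tan, tan and grey models in a row, with the collar at its locked angle. Now to unlock.

```bash
python3 -m jog '0 0 -.5 8 -.4;0 0 -.5 8.2 -.4;0 0 0 8.2 -.4;0 0 0 8.2 -.4;0 0 0 8.2 -.4;0 0 0 8.2 -.4;0 0 0 8.2 -.4;0 0 0 8.2 -.4;0 0 0 8.2 -.4;0 0 0 8.2 -.4' >/dev/null
python3 -m jog '0 -.6 0 8 -.4;0 -.9 0 0 -.4;0 -.7 0 0 -.4;0 0 0 0 -.4'
python3 -c "
from h import *
go([.6875,.1135,.252],.139)"
```

```text
time: 41.55
tool_pos: [0.6787, 0.1151, 0.3226]
ee_rot: [-0.0, 0.997, 0.072, -0.0]
wrist_force: [0.2, -0.9, 0.6]
gripper_width: 0.0598
finger_force: 0.0
pos [0.6787 0.1151 0.3226] phi 0.145 tilt [-0.     0.001 -1.   ] units [0.28 0.1  2.35] turn 0.3 F [ 0.2 -0.9  0.6] w 0.0598 q [0.15 0.44 1.39 0.   1.31 1.58] t 41.55
```

```bash
python3 -m jog '.28 .1 .6 .3 -.4;0 0 .7 0 -.4;0 0 .6 0 -.4;0 0 .35 0 -.4;0 0 .1 0 -.4;0 0 0 0 -.4;0 0 0 0 .5;0 0 0 0 1;0 0 0 0 1;0 0 0 0 1' 38
python3 -m jog '0 0 -.1 0 1;0 0 -.1 0 1;0 0 -.1 0 1;0 0 -.07 0 1;0 0 -.04 0 1;0 0 0 0 1'
python3 -c "
from h import *
go([.6875,.1135,.264],.139); print(r.sense()['ft_torque'])"
```

```text
time: 42.55
tool_pos: [0.6893, 0.1119, 0.253]
ee_rot: [-0.002, 0.998, 0.068, 0.001]
wrist_force: [-2.4, 6.0, 3.5]
gripper_width: 0.0189
finger_force: 39.0
time: 43.15
tool_pos: [0.689, 0.1118, 0.2631]
ee_rot: [-0.001, 0.998, 0.068, 0.0]
wrist_force: [2.6, 7.6, -8.2]
gripper_width: 0.019
finger_force: 37.5
pos [0.689  0.1118 0.2631] phi 0.137 tilt [ 0.     0.003 -1.   ] units [-0.04 -0.06 -0.03] turn -0.1 F [ 2.6  7.6 -8.2] w 0.019 q [0.14 0.5  1.43 0.   1.21 1.58] t 43.15
[ 1.03786141 -0.61870228  0.07131355]
```

```bash
python3 -m jog '0 0 -.06 0 1;0 0 0 0 1;0 0 0 -5 1'
python3 -m jog '0 0 0 -8 1;0 0 0 -8 1;0 0 0 -8 1;0 0 0 -8 1;0 0 0 -8 1;0 0 0 -8 1;0 0 0 -8 1;0 0 0 -8 1;0 0 0 -8 1;0 0 0 0 1'
python3 -c "
from h import *
go([.6875,.1135,.264],1.49); print(r.sense()['ft_torque'])"
```

```text
time: 43.45
tool_pos: [0.689, 0.1119, 0.2646]
ee_rot: [-0.001, 0.994, 0.112, 0.0]
wrist_force: [3.2, 7.9, -8.7]
gripper_width: 0.0192
finger_force: 37.4
time: 44.45
tool_pos: [0.6884, 0.113, 0.2643]
ee_rot: [-0.002, 0.737, 0.676, 0.001]
wrist_force: [1.2, 10.9, -9.0]
gripper_width: 0.0194
finger_force: 37.6
pos [0.6884 0.113  0.2643] phi 1.485 tilt [-0.001  0.005 -1.   ] units [ 0.01 -0.03  0.01] turn -0.3 F [ 1.2 10.9 -9. ] w 0.0194 q [0.14 0.5  1.43 0.01 1.22 0.23] t 44.45
[ 2.04707764 -0.39910615  0.02746023]
```

```bash
python3 -m jog '0 0 .05 0 1;0 0 0 0 .5;0 0 0 0 0;0 0 0 0 -.4;0 0 0 0 -.4;0 0 -.5 0 -.4;0 0 -1 0 -.4;-.8 0 -1 0 -.4;-.8 0 0 0 -.4;0 0 0 0 -.4'
python3 - <<'E'
from h import *
s=snap('wrist'); C=cloud(s); d=np.hypot(C[...,0]-.6875,C[...,1]-.1137); m=(d<.025)&(C[...,2]>.262)&(C[...,2]<.31); t=C[m]
if len(t)>50: print(len(t),t.mean(0),np.percentile(t[:,2],95),cv2.minAreaRect((t[:,:2]*1000).astype(np.float32)))
go(S(-103,90,230),YAW+np.pi/2)
E
```

```text
time: 45.45
tool_pos: [0.6853, 0.0595, 0.3421]
ee_rot: [0.002, 0.739, 0.673, 0.001]
wrist_force: [1.2, 0.4, -0.6]
gripper_width: 0.0597
finger_force: 0.0
1735 [0.68768324 0.11461803 0.28289494] 0.28490433211989546 ((687.4700927734375, 113.7520523071289), (27.789976119995117, 19.815031051635742), 84.96537780761719)
pos [0.6849 0.0608 0.341 ] phi 1.478 tilt [ 0.002  0.    -1.   ] units [ 2.96 -8.14  3.68] turn -13.4 F [-0.6  1.1  0.5] w 0.0602 q [0.07 0.42 1.37 0.   1.34 0.16] t 45.5
```

```bash
python3 -m jog '0 -.3 0 -6.7 .5;.3 -.8 0 -6.7 1;.6 -.9 0 0 1;.6 -.9 0 0 1;.6 -.9 0 0 1;.6 -.9 0 0 1;.6 -.9 .3 0 1;.6 -.8 .6 0 1;.5 -.7 .9 0 1;.3 -.3 .9 0 1' >/dev/null
python3 -m jog '0 0 .6 0 1;0 0 0 0 1'
python3 -c "
from h import *
go(S(-103,90,171),YAW+np.pi/2)"
```

```text
time: 46.7
tool_pos: [0.4435, 0.1753, 0.2381]
ee_rot: [-0.001, 0.654, 0.756, -0.002]
wrist_force: [-0.5, -0.7, -0.4]
gripper_width: 0.0003
finger_force: 0.0
pos [0.4435 0.1753 0.2381] phi 1.715 tilt [-0.005 -0.001 -1.   ] units [-0.14  0.22  2.24] turn 0.2 F [-0.5 -0.7 -0.4] w 0.0003 q [0.35 0.2  1.94 0.   1.01 0.21] t 46.7
```

```bash
python3 -m jog '-.14 .22 .5 0 1;0 0 .7 0 1;0 0 .6 0 1;0 0 .3 0 1;0 0 .1 0 1;0 0 .06 0 1;0 0 .06 0 1;0 0 .06 0 1;0 0 .06 0 1;0 0 .06 0 1'
python3 -m jog '-.01 0 .06 0 1;-.01 0 .06 0 1;-.01 0 .06 0 1;-.01 0 .06 0 1;-.01 0 .06 0 1;-.01 0 .06 0 1;-.01 0 .06 0 1;-.02 0 .06 0 1;-.02 0 .06 0 1;-.02 0 .06 0 1'
python3 -m jog '-.02 0 .06 0 1;-.02 0 .06 0 1;-.02 0 .06 0 1;-.02 0 .06 0 1;-.02 0 .06 0 1;-.03 0 .06 0 1;-.03 0 .06 0 1;0 0 0 0 1;0 0 0 0 1'
python3 - <<'E'
from h import *
s=snap('scene'); save(s,'scene10',cv2.resize(s['im'][130:360,90:470],None,fx=2,fy=2,interpolation=cv2.INTER_CUBIC))
go(S(-103,71,112),YAW+np.pi/2)
E
```

```text
time: 47.7
tool_pos: [0.4531, 0.172, 0.1656]
ee_rot: [0.0, 0.655, 0.756, 0.001]
wrist_force: [-1.3, 0.1, 4.1]
gripper_width: 0.0
finger_force: 2.6
time: 48.7
tool_pos: [0.4537, 0.1682, 0.1471]
ee_rot: [0.0, 0.655, 0.756, 0.0]
wrist_force: [-0.6, 5.7, 4.5]
gripper_width: -0.0001
finger_force: 2.7
time: 49.6
tool_pos: [0.4541, 0.1631, 0.1343]
ee_rot: [0.0, 0.655, 0.756, 0.0]
wrist_force: [0.4, 3.3, 1.6]
gripper_width: 0.0001
finger_force: 1.4
pos [0.4541 0.1631 0.1343] phi 1.714 tilt [ 0. -0. -1.] units [-0.32 -0.08  0.74] turn 0.1 F [0.7 3.8 2.6] w -0.0002 q [ 0.32  0.37  2.01 -0.    0.77  0.18] t 49.65
```

View pics/scene10.png

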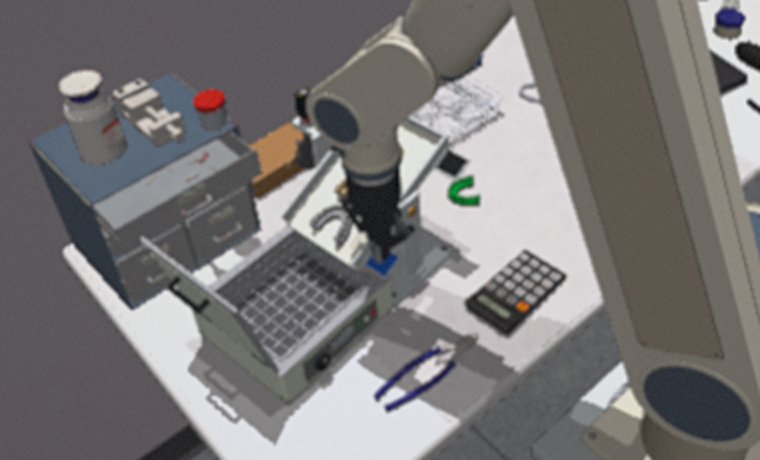

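The tray is at about 0.4 rad and the models are still on it, with the grey one near the edge at (330,225). I'll keep going slowly.

```bash
python3 -m jog '-.03 0 .05 0 1;-.03 0 .05 0 1;-.03 0 .05 0 1;-.03 0 .05 0 1;-.03 0 .05 0 1;-.03 0 .05 0 1;-.03 0 .05 0 1;-.03 0 .05 0 1;-.03 0 .05 0 1;0 0 0 0 1'
python3 -m jog '-.03 0 .05 0 1;-.03 0 .05 0 1;-.03 0 .05 0 1;-.03 0 .05 0 1;-.03 0 .05 0 1;-.03 0 .05 0 1;0 0 0 0 1;0 0 0 0 1;0 0 0 0 1;0 0 0 0 1'
cat >> h.py <<'E'
def inbasket(s):
    C=cloud(s); A=np.array([[np.cos(YAW),-np.sin(YAW)],[np.sin(YAW),np.cos(YAW)]])
    q=(C[...,:2]-MID[:2])@A*1000; hsv=cv2.cvtColor(s['im'],cv2.COLOR_RGB2HSV)
    t=(hsv[...,0]>8)&(hsv[...,0]<26)&(hsv[...,1]>60)&(s['z']>0)&(abs(q[...,0])<100)&(q[...,1]>-130)&(q[...,1]<290)
    n,L,st,c=cv2.connectedComponentsWithStats(t.astype(np.uint8))
    for i in range(1,n):
        if st[i,4]>15: print('tan',st[i,4],c[i].round(),'station',q[L==i].mean(0).round(),'z',C[L==i][:,2].mean().round(3))
E
python3 - <<'E'
from h import *
s=snap('scene'); save(s,'scene11',cv2.resize(s['im'][130:360,90:470],None,fx=2,fy=2,interpolation=cv2.INTER_CUBIC)); inbasket(s)
go(S(-103,71,112),YAW+np.pi/2)
E
```

```text
time: 50.65
tool_pos: [0.4551, 0.1551, 0.1207]
ee_rot: [-0.0, 0.655, 0.756, -0.0]
wrist_force: [0.9, 4.5, 1.9]
gripper_width: -0.0
finger_force: 1.7
time: 51.65
tool_pos: [0.456, 0.1516, 0.115]
ee_rot: [-0.001, 0.655, 0.755, 0.001]
wrist_force: [-14.8, 12.3, 42.5]
gripper_width: 0.0
finger_force: 21.2
tan 22 [295. 236.] station [-89.   0.] z 0.161
tan 388 [246. 272.] station [  7. 128.] z 0.044
pos [0.456  0.1516 0.115 ] phi 1.712 tilt [ 0.001  0.003 -1.   ] units [ 0.07 -0.09  0.1 ] turn 0.0 F [-14.2  13.4  42.4] w 0.0001 q [0.29 0.4  2.02 0.   0.72 0.15] t 51.7
```

View pics/scene11.png

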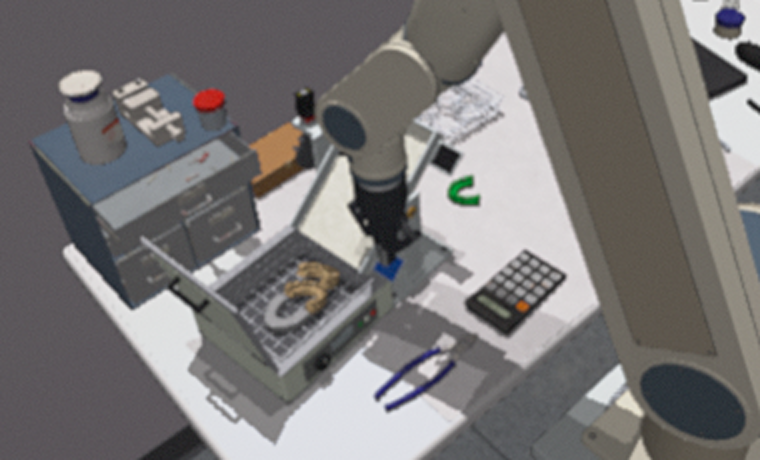

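All three are in the basket: tan (310,280), tan and grey (290,310). I'll back off, then level the tray by the black pad.

```bash
python3 -m jog '0 0 -.3 0 1;0 0 -.8 0 1;0 0 -1 0 1;0 0 -1 0 1;0 0 -1 0 1;0 0 -1 0 1;0 0 -1 0 1;-.4 0 -.6 0 1;-.8 0 0 0 1;-.9 0 0 0 1' >/dev/null
python3 -m jog '-.9 0 0 0 1;-.8 0 0 0 1;-.6 0 0 0 1;0 0 0 0 1;0 0 0 0 1'
python3 - <<'E'
from h import *
go(S(-103,-66,230),YAW+np.pi/2)
s=snap('side'); C=cloud(s); P=S(-103,-66); hsv=cv2.cvtColor(s['im'],cv2.COLOR_RGB2HSV)
m=(np.hypot(C[...,0]-P[0],C[...,1]-P[1])<.03)&(C[...,2]>.19)&(C[...,2]<.25)&(hsv[...,2]<70); p=C[m]; print(len(p),p.mean(0) if len(p) else 0, P)
E
```

```text
time: 53.2
tool_pos: [0.4741, 0.0187, 0.3124]
ee_rot: [-0.001, 0.655, 0.755, -0.001]
wrist_force: [0.0, 0.0, 0.0]
gripper_width: -0.0002
finger_force: 0.0
pos [0.4741 0.0187 0.3124] phi 1.712 tilt [-0.002 -0.    -1.   ] units [-0.03 -0.06  2.75] turn -0.0 F [0. 0. 0.] w -0.0002 q [ 0.01  0.1   1.87 -0.    1.17 -0.13] t 53.2
3 [0.47250824 0.01705624 0.226475  ] [0.47233729 0.01763372 0.        ]
```

```bash
python3 -m jog '0 0 .6 0 1;0 0 .8 0 1;0 0 .7 0 1;0 0 .4 0 1;0 0 .2 0 1;0 0 .08 0 1;-.05 0 .08 0 1;-.05 0 .08 0 1;-.05 0 .08 0 1;-.05 0 .08 0 1'
python3 -m jog '-.05 0 .08 0 1;-.05 0 .08 0 1;-.05 0 .08 0 1;-.04 0 .08 0 1;-.04 0 .08 0 1;-.03 0 .08 0 1;-.03 0 .08 0 1;-.03 0 .08 0 1;-.03 0 .08 0 1;-.03 0 .08 0 1'
python3 -m jog '-.02 0 .08 0 1;-.01 0 .08 0 1;-.01 0 .08 0 1;-.01 0 .08 0 1;-.01 0 .08 0 1;-.01 0 .08 0 1;-.01 0 .08 0 1;0 0 .08 0 1;0 0 0 0 1'
```

```text
time: 54.25
tool_pos: [0.476, 0.0129, 0.2205]
ee_rot: [0.001, 0.655, 0.756, 0.0]
wrist_force: [-1.8, 0.2, 5.3]
gripper_width: -0.0004
finger_force: 1.9
time: 55.25
tool_pos: [0.4773, 0.0019, 0.1958]
ee_rot: [0.0, 0.655, 0.756, 0.0]
wrist_force: [1.6, -1.6, 4.2]
gripper_width: -0.0001
finger_force: 1.9
time: 56.15
tool_pos: [0.4771, -0.0003, 0.1763]
ee_rot: [-0.0, 0.655, 0.756, -0.0]
wrist_force: [0.3, -0.5, 1.6]
gripper_width: -0.0001
finger_force: 0.3
```

```bash
python3 -m jog '0 0 .08 0 1;0 0 .08 0 1;0 0 .06 0 1;0 0 .05 0 1;0 0 0 0 1'
python3 -m jog '0 0 .05 0 1;0 0 0 0 1'
```

```text
time: 56.65
tool_pos: [0.4772, -0.0003, 0.1683]
ee_rot: [-0.0, 0.655, 0.756, -0.0]
wrist_force: [-0.6, -0.1, 0.6]
gripper_width: -0.0
finger_force: 0.1
time: 56.85
tool_pos: [0.4773, -0.0003, 0.1679]
ee_rot: [-0.0, 0.655, 0.756, -0.0]
wrist_force: [-4.0, -1.6, 13.5]
gripper_width: 0.0002
finger_force: 6.6
```

```bash
python3 -m jog '0 0 .05 0 1;0 0 .04 0 1;0 0 0 0 1'
python3 -m jog '0 0 -.3 0 1;0 0 -.9 0 .4;0 0 -1 0 -.4;0 0 -1 0 -.4;0 0 -1 0 -.4;0 0 -1 0 -.4;.1 .8 -.9 0 -.4;.1 1 0 0 -.4;.1 1 0 0 -.4;.1 1 0 0 -.4' > /dev/null;  python3 -m jog '.1 1 0 0 -.4;.1 1 0 0 -.4;.1 1 0 0 -.4;.1 .8 0 5.4 -.4;.4 .2 0 7 -.4;.8 0 0 0 -.4;0 0 0 0 -.4'
python3 - <<'E'
from h import *
s=snap('wrist'); C=cloud(s); d=np.hypot(C[...,0]-.6875,C[...,1]-.1137); m=(d<.025)&(C[...,2]>.262)&(C[...,2]<.31); t=C[m]
if len(t)>50: print(len(t),t.mean(0),cv2.minAreaRect((t[:,:2]*1000).astype(np.float32)))
m=(C[...,2]>.15)&(C[...,2]<.18); fl=C[m]; print(np.linalg.lstsq(np.c_[fl[:,:2],np.ones(len(fl))],fl[:,2],rcond=None)[0])
go([.6875,.1137,.262],1.485)
E
```

```text
time: 57.15
tool_pos: [0.4775, -0.0002, 0.1676]
ee_rot: [-0.0, 0.655, 0.756, 0.0]
wrist_force: [-13.5, -0.8, 42.6]
gripper_width: -0.0
finger_force: 20.9
time: 58.85
tool_pos: [0.7068, 0.0948, 0.3462]
ee_rot: [-0.001, 0.732, 0.681, -0.0]
wrist_force: [0.0, -0.7, -0.5]
gripper_width: 0.0598
finger_force: 0.0
1613 [0.68841978 0.1161842  0.2814574 ] ((687.693115234375, 114.1017074584961), (27.468809127807617, 20.084562301635742), 85.02699279785156)
[0.00080867 0.00576277 0.16501948]
pos [0.7066 0.0935 0.3464] phi 1.499 tilt [-0.002  0.    -1.   ] units [ 0.63 -0.68  2.82] turn 0.8 F [-0.   0.6  0.8] w 0.0599 q [0.11 0.46 1.3  0.   1.38 0.19] t 58.9
```

Level. Now the collar again.

```bash
python3 -m jog '.63 -.68 .6 .8 -.4;0 0 .7 0 -.4;0 0 .7 0 -.4;0 0 .5 0 -.4;0 0 .3 0 -.4;0 0 0 0 -.4;0 0 0 0 .5;0 0 0 0 1;0 0 0 0 1;0 0 0 0 1' 35
python3 -m jog '0 0 -.05 0 1;0 0 0 7.7 1;0 0 0 7.7 1;0 0 0 7.7 1;0 0 0 7.7 1;0 0 0 7.7 1;0 0 0 7.7 1;0 0 0 7.7 1;0 0 0 7.7 1;0 0 0 7.7 1'
python3 -m jog '0 0 0 7.7 1;0 0 .05 1.5 1;0 0 0 1.5 1;0 0 0 0 1'
python3 -c "
from h import *
go([.6875,.1137,.262],YAW); print(r.sense()['ft_torque'])"
python3 -m jog '0 0 0 0 .5;0 0 0 0 -.2;0 0 0 0 -.4;0 0 0 0 -.4;0 0 -.5 0 -.4;0 0 -1 0 -.4;0 0 -1 0 -.4;-.8 0 -.5 0 -.4;-.8 0 0 0 -.4;0 0 0 0 -.4'
python3 - <<'E'
from h import *
s=snap('wrist'); C=cloud(s); save(s,'wrist12'); d=np.hypot(C[...,0]-.6875,C[...,1]-.1137); m=(d<.025)&(C[...,2]>.262)&(C[...,2]<.31); t=C[m]
print(len(t),t.mean(0),np.percentile(t[:,2],95),cv2.minAreaRect((t[:,:2]*1000).astype(np.float32)))
s=snap('scene'); inbasket(s); save(s,'scene12',cv2.resize(s['im'][230:350,180:340],None,fx=4,fy=4,interpolation=cv2.INTER_CUBIC))
E
```

```text
time: 59.9
tool_pos: [0.6882, 0.1124, 0.2648]
ee_rot: [0.0, 0.737, 0.675, 0.0]
wrist_force: [-2.6, 0.5, 4.0]
gripper_width: 0.0193
finger_force: 35.2
time: 60.9
tool_pos: [0.6876, 0.1125, 0.2644]
ee_rot: [-0.0, 0.991, 0.134, -0.001]
wrist_force: [-0.4, 0.3, -4.5]
gripper_width: 0.0194
finger_force: 34.8
time: 61.3
tool_pos: [0.6875, 0.1125, 0.2626]
ee_rot: [0.0, 0.999, 0.045, -0.001]
wrist_force: [0.3, 1.6, -8.0]
gripper_width: 0.0195
finger_force: 38.1
pos [0.6875 0.1125 0.2626] phi 0.09 tilt [-0.002 -0.    -1.   ] units [ 0.   -0.04  0.02] turn -3.0 F [ 0.3  1.6 -8. ] w 0.0195 q [ 0.15  0.5   1.43 -0.    1.21  1.63] t 61.3
[0.26361208 0.03296002 1.10070533]
time: 62.3
tool_pos: [0.6386, 0.108, 0.3561]
ee_rot: [-0.0, 0.999, 0.044, 0.001]
wrist_force: [-0.9, -0.5, -0.1]
gripper_width: 0.0598
finger_force: 0.0
1373 [0.68839815 0.1133784  0.27378259] 0.2755817590283898 ((687.4727172851562, 113.27633666992188), (28.274459838867188, 20.026613235473633), 8.00600528717041)
tan 19 [295. 235.] station [-89.  -1.] z 0.162
tan 377 [246. 272.] station [  7. 130.] z 0.044
```

View pics/scene12.png

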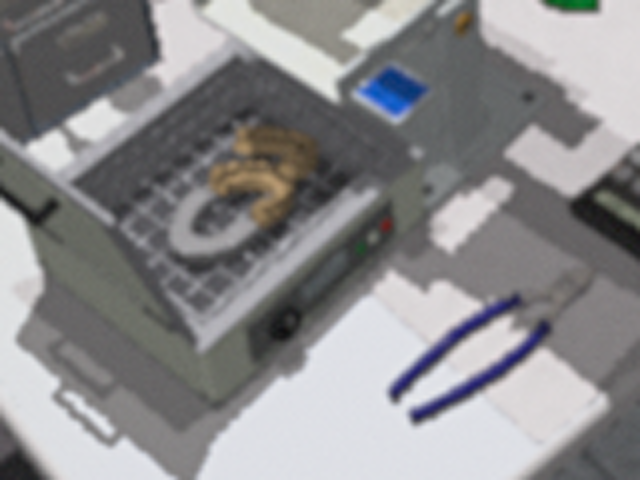

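```bash
python3 -c "
from rig import r
print(r.hand_in())"
```

```text
the job is handed in; nothing more can be done
None
```

The job is handed in: the three models I found (two tan, one grey) slid into the basket, and the tray is level again with the collar turned back and dropped to its locked height; I gripped the models across their 66 mm width instead of the 57 mm you asked for, because the 57 mm line runs through the open side of the arch.

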